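Bead stock-take by weight on a hook scale

ROBOT

A 7-joint arm with a two-finger parallel gripper is mounted at the origin on the work surface. World frame = base frame: x ahead of the robot, y to its left, z up, the work surface at z = 0. Lengths are in m, angles in rad, forces in N, time in s.
With the tool pointing down it reaches from about 0.375 to 0.925 m from the base axis. Payload 3.1 kg.
Tool frame: the origin (TCP) lies at the very end of the fingers, on their centre line; the grasp point (between the pads) lies 19 mm behind it; z points along the fingers, y is the direction in which the jaws open and shut (so a half turn about z gives the same grasp; the last joint's range is limited). The gripper opens to 85 mm and grips with 20 to 120 N. Pads are 22 mm wide; open, the fingers measure 114 mm over their backs; the gripper's body (76 mm by 85 mm) begins 54 mm behind the grasp point. The pads swing forward as they close: fully open they stand 13 mm farther back than shut.
Start: joints at [1.247, 0.383, 0.044, 1.598, -0.018, 1.161, -0.05], TCP at [0.146, -0.633, 0.231] pointing down, gripper open.
Joint ranges: [-2.61, 2.61], [-0.41, 2.15], [-1.48, 1.57], [0, 2.5], [-1.57, 4.71], [0.05, 1.97], [-2.85, 2.85]. Speed limits (rad/s): [2.79, 2.79, 3.14, 3.14, 3.14, 3.14, 3.14].

INTERFACE

Orientations are given as a unit quaternion [x, y, z, w].
In Python, from rig import sensors, viewer, sign_off gives the robot as it stands.
- The arm moves only by the tool arm_command, never from a script. Its argument "series" is a list of rows, each a list of 3 entries, a list of its own where there are three numbers: the shift along the tool's x, y, z in m, then the turn, a rotation vector about the tool's x, y, z in rad, then the gripper's target within -1 to 1 (shut at 1, half-way at 0, fully open at -1). A call has 1 to 8 rows; each row is the pose to reach, as a shift and turn from the pose measured when the call began, along the tool's axes at that moment; what a row does not reach only later rows make up. A row lasts 1/8 s, in which the tool goes at most 62.5 mm and 10.7 degrees, less where a joint would pass 70% of its speed; a pose out of reach is approached as far as the arm can. A call with a gripper value outside its range is refused whole. The fingers move at their own pace and stop on an object; "squeeze" is the grip in N (left out, the last holds). Time passes only in rows, so rows that repeat a pose let the fingers close. It gives the time, the measured TCP pose, the force and the opening at its end, in the units of the state.
- sensors.read_state(): the state, without advancing time (a new reading comes with each control period).
- viewer.get_image(name): name is "scene" or "top"; returns a dict with "frame" (400x640x3 uint8, red, green, blue), "K" (3x3 intrinsics, pixels), "k1" (the pictures are not rectified: a ray, as slopes to the right and down, at radius r is drawn at 1 + k1 r^2 times it, then the intrinsics apply), "T" (4x4, takes a point from camera to world coordinates). Camera axes: x right, y up, looking along -z (the intrinsics and any distortion apply to the point x, -y, -z); pixel columns grow to the right and rows downward; lengths in m; the calibration is good to about 2 mm. A picture is of the moment at which its call begins. There is no depth.
- sign_off(): hands the job in, once; it reports no verdict.
The state is a dict: "time_s": time; "q": joint angles; "qvel": joint speeds; "joint_torque": joint torques, N m; "tcp_pos": TCP position; "ee_rot": TCP orientation; "contact_force": force on the tool from outside, world axes, zero at the start; "ft_torque": the same for the moment, N m; "grip_width": finger opening in m.
Only numpy, scipy, OpenCV 4.12 (cv2) and the standard library are available. Lean on these libraries where they do the work, as an engineer would, in place of code of your own. Each camera call takes 0.05 s, during which the arm holds its last target.

TASK

Stock-take the beads: gather every bead jar and flip-top bead box on the bench into the wire basket, shared between the two sides of its handle so that it hangs about level, then hang the basket by its handle bar on the scale's two-pronged hook, let the weight down slowly, let go and wait until the needle is still. If the needle has gone past the heavy mark on the dial, stock is good: put the basket with everything in it back on its wooden board; if it stays short of the mark, stand the basket in the grey reorder crate instead. Leave the wire spool, the tape measure and the pliers where they are.

Things in the scene. Friction and masses are not known exactly. Their poses are not given: they have to be found in the camera images.
- basket: Shallow wire basket, 180 (x) x 206 (y) mm, rim 24 mm high, walls 4 mm, floor 3 mm, 160 g empty. Origin: centre of the underside. A rigid handle stands across its middle: two wire posts at y = +-100 mm carry a straight wooden bar along y; the two sides beside the bar (x > 0 and x < 0) are open above. It starts empty on the board.
- basket_grip (a point): Centre of the basket's wooden handle bar: the bar runs along the basket's y, is 16 mm wide (x), 14 mm high (z) and 182 mm long; this point is 130 mm above the basket's underside, the bar's underside 123 mm above it. Axes as the basket's.
- board: Flat wooden board fixed on the bench, 216 (x) x 244 (y) x 8 mm: the basket's stock place. Origin: centre of its underside on the bench; its top is 8 mm up. It may lie left or right of the crate.
- crate: Reorder crate, an open grey plastic tray fixed on the bench: outside 222 (x) x 246 (y) mm, 40 mm high, walls 6 mm, inside 210 x 234 mm. Origin: centre of its underside on the bench; the inner floor is 6 mm up.
- scale: Bench spring scale, fixed: dark foot plate 12 mm high (local x +-75 mm, y 15 to 220 mm), grey column (y 137 to 193 mm), round dial 136 mm across on top of it, up to 435 mm high, facing local +x. Origin: on the bench, straight below the hook's seat. Local z up; the hook arm comes from the column towards local -y.
- hook_seat (a point): Middle of the scale's two-pronged hook, on top of its seats, 225 mm above the bench unloaded; sinks with the hook. Axes as the scale's. Prongs: 6 mm rods along y at x = +-40 mm. Seats are flat over y +-17 mm; tips turn up 12 mm above the seat at y = -25 mm, rods step up 8 mm at y = +26 mm and run back to the carriage at y = 110 mm.
- hook_tip (a point): Top of the upturned prong tips, midway between the two. The basket's bar, lying along the scale's x, comes over the tips from the -y side, the prongs passing under the bar and over the basket's contents, and is let down into the seats. There is room to hold the bar at its middle, between the prongs. Axes as the scale's.
- scale_hook (a joint): Travel of the sprung hook in m: 0 unloaded, grows as it is pulled down, stop at 0.080. Spring 100 N/m (9.8 mm per 100 g), lightly damped. The dial needle follows it clockwise, 270 degrees for 80 mm. The mark, a heavy black bar at about one o'clock, is at 0.0488 (497 g, basket included); no load comes within 20 g of it.
- jar0_mid (a point): Bead jar: clear squat round jar with black screw cap, 44 mm diameter, 46 mm high, about 120 g, standing. Point: its centre, half-way up. There are 0 to 4 jars (None when absent).
- jar1_mid (a point): Bead jar: clear squat round jar with black screw cap, 44 mm diameter, 46 mm high, about 120 g, standing. Point: its centre, half-way up. There are 0 to 4 jars (None when absent).
- jar2_mid (a point): Bead jar: clear squat round jar with black screw cap, 44 mm diameter, 46 mm high, about 120 g, standing. Point: its centre, half-way up. There are 0 to 4 jars (None when absent).
- jar3_mid (a point): Bead jar: clear squat round jar with black screw cap, 44 mm diameter, 46 mm high, about 120 g, standing. Point: its centre, half-way up. There are 0 to 4 jars (None when absent).
- box0_mid (a point): Flip-top bead box: small flat clear box with white lid, 24 (x) x 46 (y) x 14 (z) mm, about 15 g, lying flat. Point: its centre, half-way up; axes as the box's. There are 0 to 4 (None when absent).
- box1_mid (a point): Flip-top bead box: small flat clear box with white lid, 24 (x) x 46 (y) x 14 (z) mm, about 15 g, lying flat. Point: its centre, half-way up; axes as the box's. There are 0 to 4 (None when absent).
- box2_mid (a point): Flip-top bead box: small flat clear box with white lid, 24 (x) x 46 (y) x 14 (z) mm, about 15 g, lying flat. Point: its centre, half-way up; axes as the box's. There are 0 to 4 (None when absent).
- box3_mid (a point): Flip-top bead box: small flat clear box with white lid, 24 (x) x 46 (y) x 14 (z) mm, about 15 g, lying flat. Point: its centre, half-way up; axes as the box's. There are 0 to 4 (None when absent).
- spool: Bystander: spool of copper wire, 48 mm diameter, 28 mm high; origin centre of underside.
- tape: Bystander: tape measure, 46 x 46 x 26 mm; origin centre of underside.
- pliers: Bystander: small pliers lying behind the stock; origin at the joint.
Things that resemble listed ones, but are neither listed nor needed, are in the scene too. What is shaped like the part that bears box1_mid but blue or green is not meant.

How it is judged:
By the outcome, as a careful person would: the job done as asked, in the order asked, and still so for the second after the job is handed in, with the robot touching nothing.
Of jar0, jar1, jar2, jar3, box0, box1, box2, box3 only 4 to 6 are there at a start; the rules pass over those that are not, and their reading is None.
At some moment in a run one of jar0, jar1, jar2, jar3, box0, box1, box2, box3 may be knocked a few centimetres aside while the robot is not near it.
It also fails if it takes over 208 s, if anything falls off the work surface, if the arm or the gripper's body presses on something with over 40 N, if the wrist force passes 120 N, or if a joint passes its speed limit or range.

## Working session

There is one attempt and no reset: what is moved stays moved. The work goes in short steps, Python scripts to look and compute and a tool call to move; the robot and the scene stay as the last step left them, time stands still between calls to the robot, and variables do not carry over. Pictures are saved under pics/ and viewed, and the job is handed in when it is done.

Besides the shell and the picture viewer there is one more tool, called by a JSON object that holds its "name" and its "arguments". arm_command: Moves the arm, as the interface text tells. Its arguments: {"type":"object","properties":{"series":{"type":"array","items":{"type":"array"}},"squeeze":{"type":"number"}},"required":["series"]}

```bash
mkdir -p pics; ls
python3 - <<'E'
from rig import sensors, viewer
import cv2
print(sensors.read_state())
for n in("scene","top"):
    d=viewer.get_image(n); cv2.imwrite(f"pics/{n}0.png",d["frame"][:,:,::-1]); print(n,d["K"],d["k1"],d["T"])
E
```

```text
pics
{'time_s': 0.0, 'q': array([ 1.24718354,  0.38386851,  0.04380334,  1.59956328, -0.01789459,
        1.16119376, -0.0499119 ]), 'qvel': array([-0.0005937 ,  0.00121954, -0.0011035 ,  0.00038122, -0.00210485,
       -0.00180503, -0.00155149]), 'joint_torque': array([ 1.06908037e-04, -4.33454633e+01,  1.02463011e+00, -2.49509472e+01,
        1.07383556e-02,  1.13212995e-02, -4.32239119e-06]), 'tcp_pos': array([ 0.14533595, -0.63258191,  0.22986999]), 'ee_rot': array([ 9.93626419e-01,  1.12715550e-01, -2.16564147e-04, -1.30259354e-03]), 'contact_force': array([-0.04721756, -0.06278129, -0.65987274]), 'ft_torque': array([0.03596647, 0.01048408, 0.0015018 ]), 'grip_width': 0.08541933055003019}
scene [[439.36424366   0.         319.3193476 ]
 [  0.         439.36424366 202.02601803]
 [  0.           0.           1.        ]] -0.01965294265761895 [[-0.17173983 -0.60007789  0.78128865  1.44086952]
 [ 0.98491618 -0.08759494  0.14922212  0.11262615]
 [-0.02110796  0.79513121  0.60606997  0.78652103]
 [ 0.          0.          0.          1.        ]]
top [[409.60311961   0.         318.06589554]
 [  0.         409.60311961 205.6431309 ]
 [  0.           0.           1.        ]] -0.09982118319517735 [[-0.01218703  0.97681654 -0.21373097  0.36324543]
 [-0.9999172  -0.01278833 -0.00143091 -0.02828563]
 [-0.004131    0.21369583  0.97689151  1.29340888]
 [ 0.          0.          0.          1.        ]]
```

View pics/scene0.png

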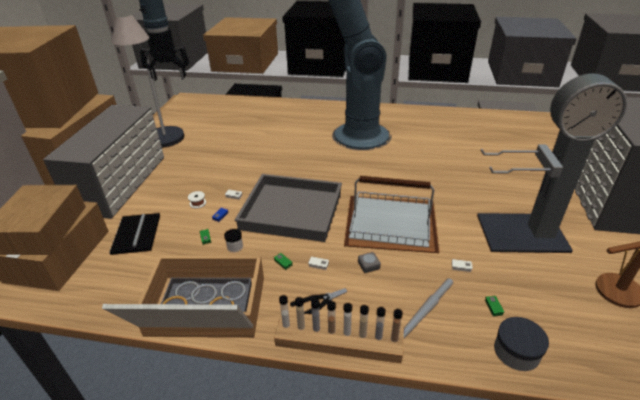

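View pics/top0.png

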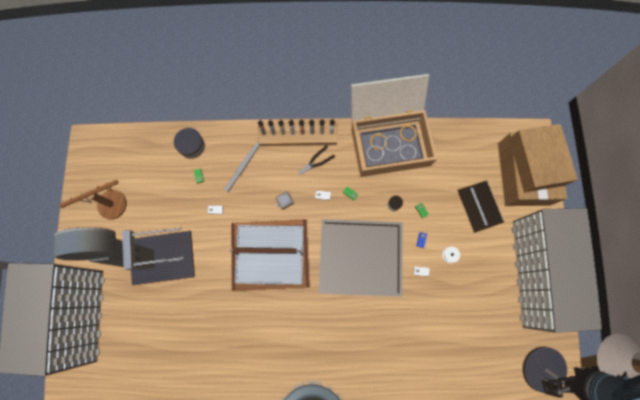

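```bash
cat > h.py <<'E'
import numpy as np, cv2
from rig import sensors, viewer
def cal(d): return d["K"],d["k1"],d["T"]
def ray(d,u,v):
    K,k1,T=cal(d); a=np.array([(u-K[0,2])/K[0,0],(v-K[1,2])/K[1,1]]); s=a.copy()
    for _ in range(20): s=a/(1+k1*(s@s))
    return T[:3,3],T[:3,:3]@np.array([s[0],-s[1],-1.])
def onz(d,u,v,z):
    o,r=ray(d,u,v); return o+r*(z-o[2])/r[2]
def proj(d,p):
    K,k1,T=cal(d); c=T[:3,:3].T@(np.array(p,float)-T[:3,3]); s=np.array([c[0],-c[1]])/-c[2]
    s=s*(1+k1*(s@s)); return np.array([s[0]*K[0,0]+K[0,2],s[1]*K[1,1]+K[1,2]])
def crop(d,u0,v0,u1,v1,f,name): 
    cv2.imwrite("pics/"+name,cv2.resize(d["frame"][v0:v1,u0:u1,::-1],None,fx=f,fy=f,interpolation=cv2.INTER_CUBIC))
E
python3 - <<'E'
from h import *
t=viewer.get_image("top"); s=viewer.get_image("scene")
crop(t,190,160,390,310,4,"t1.png"); crop(t,380,120,580,270,4,"t2.png"); crop(s,170,170,370,320,4,"s1.png"); crop(s,330,80,630,300,2.6,"s2.png"); crop(t,40,120,240,300,4*.8,"t3.png")
E
```

```text
(no output)
```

View pics/t1.png

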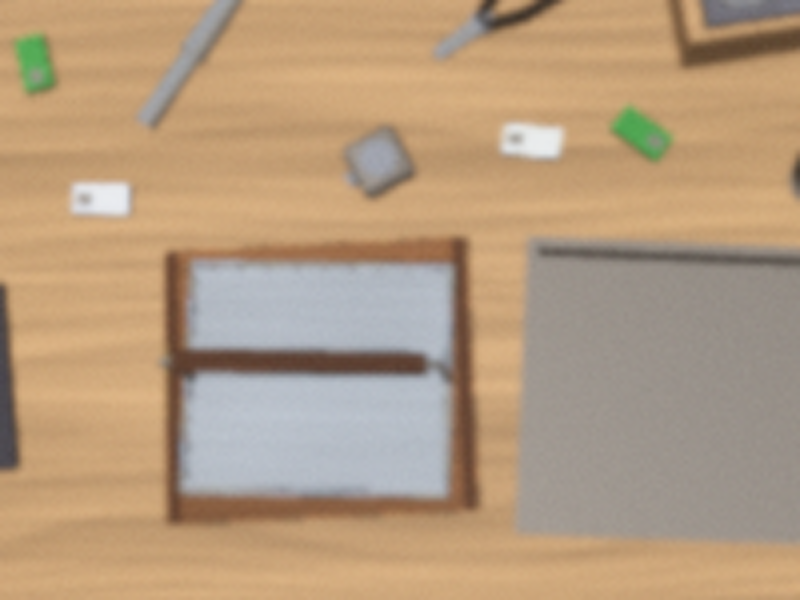

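View pics/t2.png

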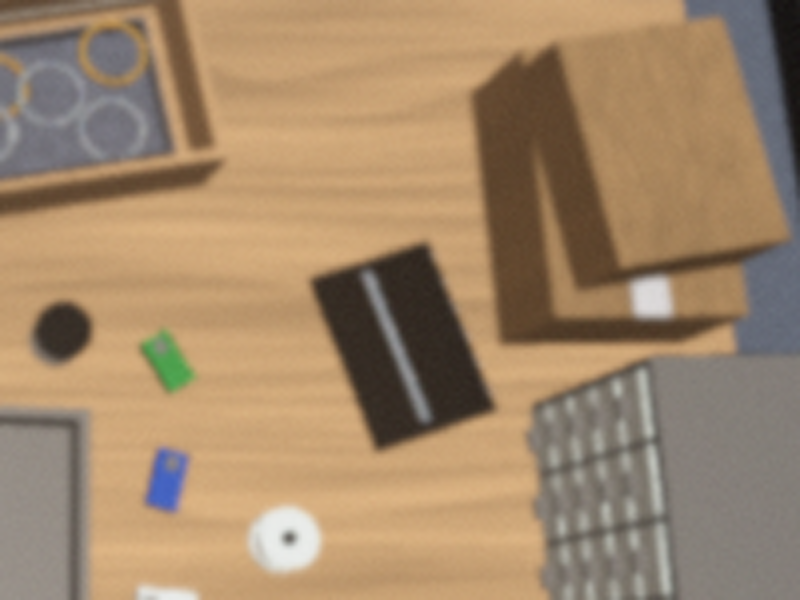

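View pics/s1.png

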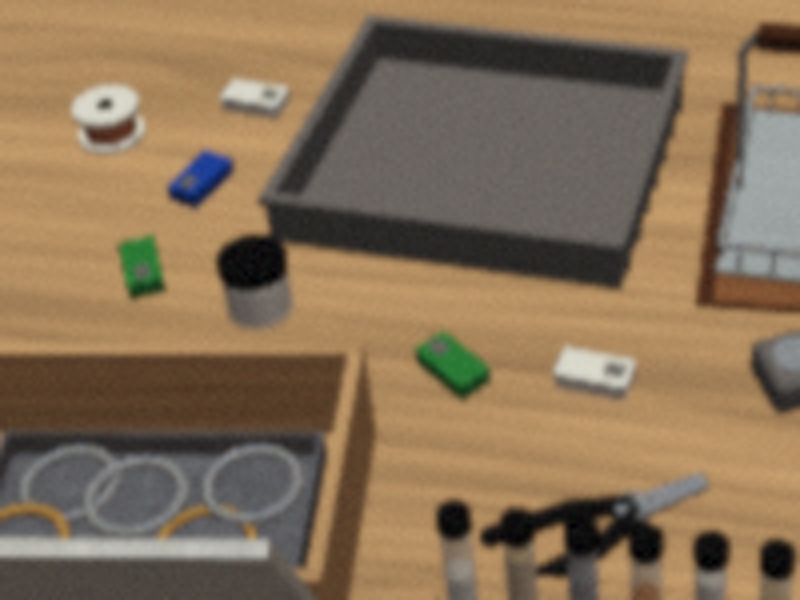

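View pics/s2.png

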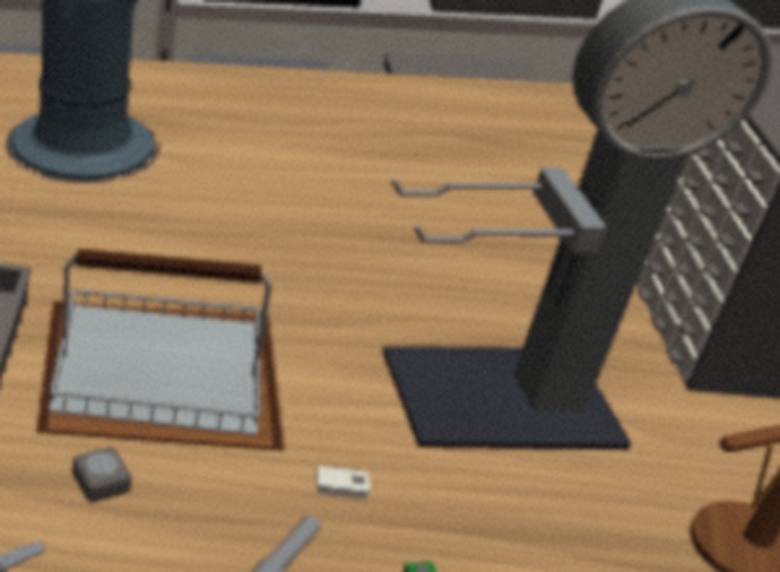

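View pics/t3.png

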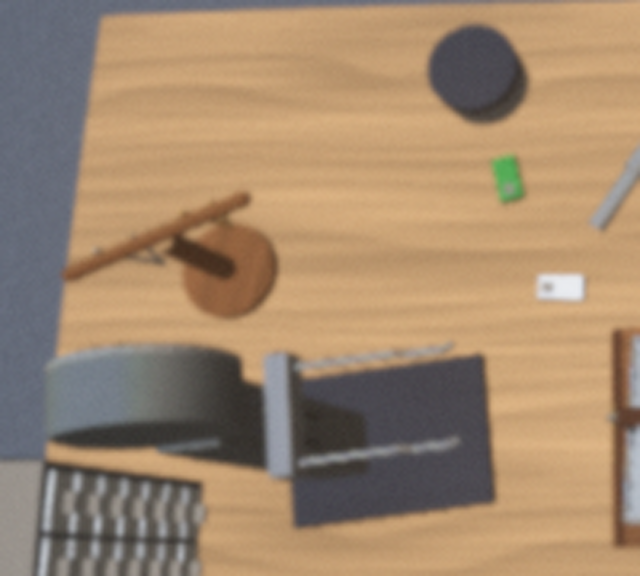

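```bash
cat >> h.py <<'E'
def blobs(d,kind,amin=20):
    f=d["frame"].astype(int); hsv=cv2.cvtColor(d["frame"],cv2.COLOR_RGB2HSV)
    if kind=="white": m=(hsv[...,1]<40)&(hsv[...,2]>185)
    if kind=="black": m=(hsv[...,2]<60)
    if kind=="brown": m=(f[...,0]-f[...,2]>20)&(hsv[...,2]<125)
    m=m.astype(np.uint8); n,l,st,c=cv2.connectedComponentsWithStats(m)
    out=[]
    for i in range(1,n):
        if st[i,4]>=amin:
            cn=max(cv2.findContours((l==i).astype(np.uint8),0,2)[0],key=len)
            out.append((c[i],st[i],cv2.minAreaRect(cn),cn))
    return out
E
python3 - <<'E'
from h import *
t=viewer.get_image("top"); s=viewer.get_image("scene")
for n,d in(("top",t),("scene",s)):
  for k in("white","black","brown"):
    for c,st,r,cn in blobs(d,k,30):
        if st[4]>4000: continue
        p=onz(d,c[0],c[1],.014 if k=="white" else .046 if k=="black" else .138)
        # yaw via pca of world pts
        w=np.array([onz(d,*q[0],.014)[:2] for q in cn]); (cx,cy),(a,b),ang=cv2.minAreaRect((w*1000).astype(np.float32))
        print(n,k,c.round(1),st[:5],p.round(3),"rect mm",round(a),round(b),round(ang,1))
E
```

```text
top white [322.5 194.9] [315 191  16   9 112] [ 0.678 -0.041  0.014] rect mm 47 26 80.9
top white [542.5 194.1] [538 190  10   9  79] [ 0.673 -0.771  0.014] rect mm 33 27 89.4
top white [215.1 209.5] [208 206  15   8 114] [0.635 0.305 0.014] rect mm 47 23 89.3
top white [270.3 236.5] [ 239  227   63   22 1142] [0.546 0.125 0.014] rect mm 196 66 86.5
top white [450.8 254.4] [442 247  18  16 214] [ 0.48  -0.442  0.014] rect mm 55 47 88.9
top white [269.1 267.9] [ 237  254   64   29 1669] [0.447 0.128 0.014] rect mm 196 86 89.4
top white [421.2 270.9] [414 267  15   9 117] [ 0.431 -0.345  0.014] rect mm 45 25 88.8
top black [106.4   5.9] [   0    0  311   20 1801] [1.41  0.755 0.046] rect mm 1257 49 89.9
top black [567.8   3.4] [ 412    0  228   13 1094] [ 1.407 -0.981  0.046] rect mm 952 49 89.9
top black [590.7 215.4] [ 569   98   41  242 1947] [ 0.592 -0.912  0.046] rect mm 827 34 0.0
top black [487.5 203.6] [474 183  28  43 550] [ 0.636 -0.564  0.046] rect mm 138 46 17.4
top black [471.5 208.7] [460 188  25  42 414] [ 0.62  -0.51   0.046] rect mm 137 34 17.6
top black [395.3 202.2] 
[... 7056 characters left out ...]
52.6
scene brown [347.9 306.7] [343 303  10  10  30] [0.912 0.06  0.138] rect mm 25 20 7.5
scene brown [362.7 323.6] [359 305  10  33 168] [0.946 0.091 0.138] rect mm 85 18 3.6
scene brown [380.  313.6] [376 306  10  16  56] [0.919 0.12  0.138] rect mm 41 20 3.2
scene brown [395.6 327.1] [391 308  12  34 206] [0.945 0.149 0.138] rect mm 20 87 88.1
scene brown [330.8 324.2] [328 314   7  20 121] [0.956 0.035 0.138] rect mm 49 13 9.0
scene brown [502.9 354.8] [494 329  31  42  63] [0.974 0.327 0.138] rect mm 97 35 21.6
scene brown [338.4 350.5] [ 274  338  128   25 1026] [1.007 0.056 0.138] rect mm 19 260 0.0
scene brown [539.1 359.7] [526 345  23  26  33] [0.974 0.384 0.138] rect mm 9 84 50.0
```

Run:
```python
from h import *
t=viewer.get_image("top"); s=viewer.get_image("scene")
for a in((181.3,228.1),(182.8,257.5)): print("top tip",onz(t,*a,.237).round(3))
for a in((490.8,167.7),(481.2,150)): print("sc tip",onz(s,*a,.237).round(3))
# bar ends
print("bar",[onz(t,*a,.138).round(3) for a in((233,250.5),(297,251.5))])
crop(t,220,210,320,300,7.5,"tb.png"); crop(t,110,210,200,290,8,"th.png"); crop(s,470,120,580,200,7,"sh.png"); crop(s,340,170,445,255,7,"sb.png"); crop(t,310,210,415,305,6,"tc.png")
```

```text
top tip [0.538 0.335 0.237]
top tip [0.461 0.327 0.237]
sc tip [0.549 0.341 0.237]
sc tip [0.472 0.329 0.237]
bar [array([0.489, 0.216, 0.138]), array([0.484, 0.034, 0.138])]
```

View pics/tb.png

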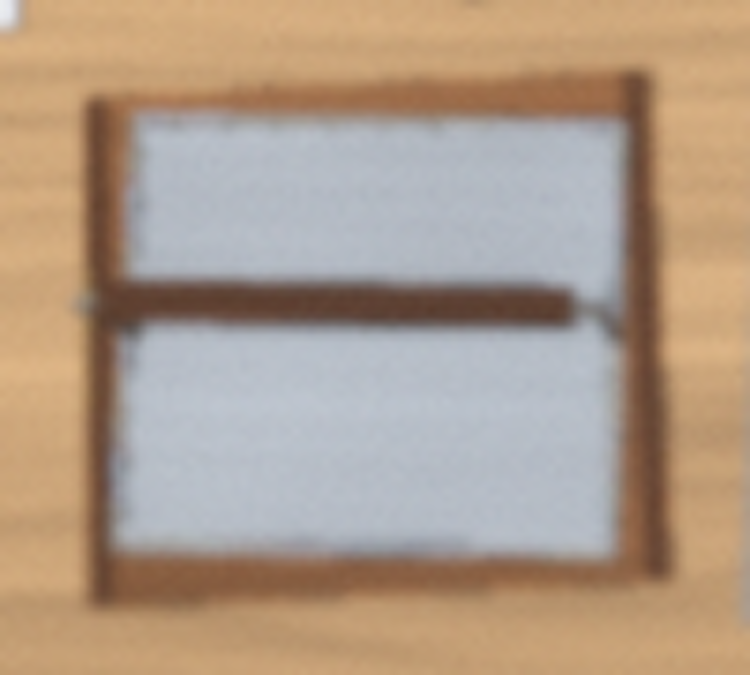

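View pics/th.png

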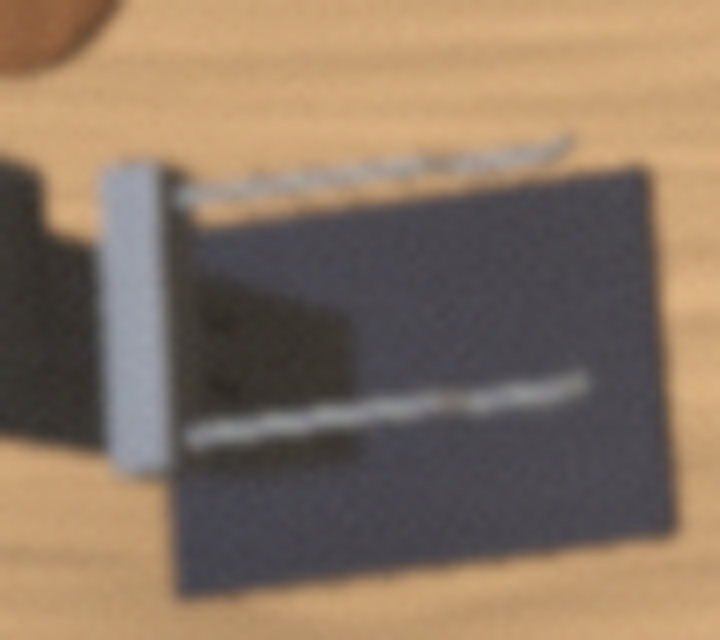

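View pics/sh.png

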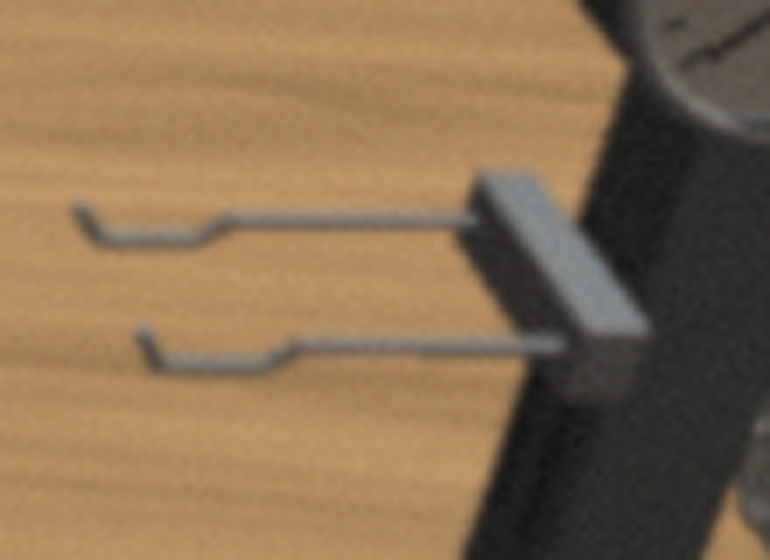

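View pics/sb.png

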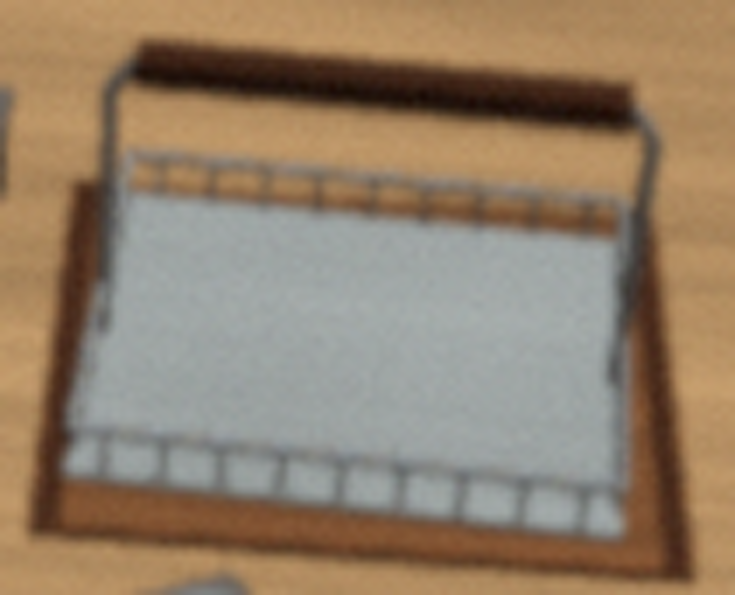

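View pics/tc.png

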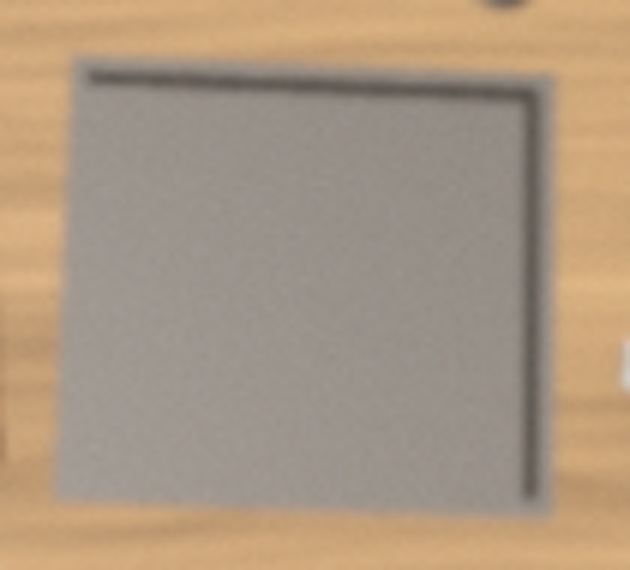

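```bash
cat >> h.py <<'E'
def tri(t,a,s,b):
    o1,r1=ray(t,*a); o2,r2=ray(s,*b); r1=r1/np.linalg.norm(r1); r2=r2/np.linalg.norm(r2)
    A=np.stack([r1,-r2],1); k=np.linalg.lstsq(A,o2-o1,rcond=None)[0]
    p,q=o1+k[0]*r1,o2+k[1]*r2; return (p+q)/2,np.linalg.norm(p-q)
def cp(x,y,u0,v0,f): return ((x+.5)/f-.5+u0,(y+.5)/f-.5+v0)
E
python3 - <<'E'
from h import *
t=viewer.get_image("top"); s=viewer.get_image("scene")
T=lambda x,y:cp(x,y,110,210,8); S=lambda x,y:cp(x,y,470,120,7)
for n,a,b in(("tipF",(572,140),(145,333)),("tipB",(588,378),(80,207)),("bendF",(425,165),(292,347)),("bendB",(448,402),(225,220)),("rootF",(185,195),(560,346)),("rootB",(195,437),(475,221))):
    p,e=tri(t,T(*a),s,S(*b)); print(n,p.round(4),round(e,4))
B=lambda x,y:cp(x,y,220,210,7.5); SB=lambda x,y:cp(x,y,340,170,7)
for n,a,b in (("barL",(95,303),(632,105)),("barR",(573,306),(138,62))):
    p,e=tri(t,B(*a),s,SB(*b)); print(n,p.round(4),round(e,4), onz(t,*B(*a),.138).round(4),onz(s,*SB(*b),.138).round(4))
# floor corners of basket z=.011 (FL,FR,NR,NL): board z .008
print("floor",[onz(t,*B(*a),.011).round(4) for a in((130,108),(630,120),(618,562),(108,555))])
print("board",[onz(t,*B(*a),.008).round(4) for a in((90,100),(648,72),(670,578),(93,605))])
C=lambda x,y:cp(x,y,310,210,6)
print("crate",[onz(t,*C(*a),.04).round(4) for a in((75,58),(553,75),(553,517),(55,500))])
E
```

```text
tipF [0.542  0.3397 0.2332] 0.004
tipB [0.4629 0.3288 0.2339] 0.0022
bendF [0.5347 0.3898 0.228 ] 0.0009
bendB [0.4557 0.3786 0.2284] 0.0041
rootF [0.5251 0.4735 0.2296] 0.0038
rootB [0.4443 0.4642 0.2284] 0.0035
barL [0.4905 0.2192 0.137 ] 0.0007 [0.4904 0.2186 0.138 ] [0.4918 0.2193 0.138 ]
barR [0.4876 0.0381 0.1366] 0.0012 [0.4875 0.0374 0.138 ] [0.4896 0.0388 0.138 ]
floor [array([0.5874, 0.2332, 0.011 ]), array([0.5797, 0.0204, 0.011 ]), array([0.3953, 0.0263, 0.011 ]), array([0.3997, 0.2376, 0.011 ])]
board [array([0.5916, 0.2511, 0.008 ]), array([0.6008, 0.0127, 0.008 ]), array([0.3886, 0.0051, 0.008 ]), array([0.3794, 0.244 , 0.008 ])]
crate [array([ 0.594 , -0.0384,  0.04  ]), array([ 0.5816, -0.2865,  0.04  ]), array([ 0.3563, -0.2751,  0.04  ]), array([ 0.3689, -0.0252,  0.04  ])]
```

```bash
cat >> h.py <<'E'
from scipy.spatial.transform import Rotation as Rn
def Rt(psi,tilt=0.,axis='y'):
    # tool x at world yaw psi(deg), z down; tilt(deg): about tool y, fingers lean toward tool +x
    p=np.radians(psi); c,s=np.cos(p),np.sin(p)
    R=np.array([[c,s,0],[s,-c,0],[0,0,-1.]])
    return R@Rn.from_rotvec([0,np.radians(tilt),0]).as_matrix()
def go(pos,psi,tilt=0.):
    st=sensors.read_state(); R0=Rn.from_quat(st["ee_rot"]).as_matrix(); R1=Rt(psi,tilt)
    d=R0.T@(np.array(pos)-st["tcp_pos"]); rv=Rn.from_matrix(R0.T@R1).as_rotvec()
    print("shift",d.round(4),"rot",rv.round(3),"deg",np.degrees(np.linalg.norm(rv)).round(1),"rows",max(np.linalg.norm(d)/.0625,np.degrees(np.linalg.norm(rv))/10.7).round(1))
def st():
    s=sensors.read_state(); R=Rn.from_quat(s["ee_rot"]).as_matrix()
    print("t",round(s["time_s"],2),"tcp",s["tcp_pos"].round(4),"yaw",np.degrees(np.arctan2(R[1,0],R[0,0])).round(1),"z",R[:,2].round(3),"F",s["contact_force"].round(1),"w",round(s["grip_width"],4),"q",s["q"].round(2))
def boxes(d,z=.014):
    o=[]
    for c,s_,r,cn in blobs(d,"white",25):
        if 60<s_[4]<160 and c[0]<500:
            f=d["frame"]; 
            p=onz(d,*c,z); x,y,w,h=s_[:4]
            hsv=cv2.cvtColor(f[y-2:y+h+2,x-2:x+w+2],cv2.COLOR_RGB2HSV); m=(hsv[...,1]<60)&(hsv[...,2]>150)
            vv,uu=np.nonzero(m); W=np.array([onz(d,u+x-2,v+y-2,z)[:2] for u,v in zip(uu,vv)])
            C=np.cov((W-W.mean(0)).T); e=np.linalg.eigh(C)[1][:,1]; o.append((W.mean(0).round(4),np.degrees(np.arctan2(e[1],e[0])).round(1)%180,c.round(0)))
    return o
def jar(d,u,v,z=.046,r=14):
    u,v=int(u),int(v); g=cv2.cvtColor(d["frame"],cv2.COLOR_RGB2HSV)[v-r:v+r+1,u-r:u+r+1,2]
    m=(g<95).astype(np.uint8); n,l,s_,c=cv2.connectedComponentsWithStats(m); i=1+np.argmax(s_[1:,4])
    return onz(d,c[i][0]+u-r,c[i][1]+v-r,z).round(4),s_[i]
E
python3 - <<'E'
from h import *
t=viewer.get_image("top"); s=viewer.get_image("scene")
print(boxes(t)); print(boxes(s)); print(jar(t,395,202)); print(jar(s,233,235,r=10)); crop(s,210,220,260,260,10,"sj.png"); crop(t,375,180,440,225,10,"tj.png")
go((.604,-.262,.12),0,25); st()
E
```

```text
[(array([ 0.6787, -0.0413]), np.float64(85.5), array([323., 195.])), (array([0.6362, 0.3056]), np.float64(88.3), array([215., 209.])), (array([ 0.4313, -0.3451]), np.float64(84.2), array([421., 271.]))]
[(array([ 0.469 , -0.4466]), np.float64(56.3), array([196., 196.])), (array([ 0.6832, -0.0389]), np.float64(82.1), array([317., 261.])), (array([0.639 , 0.3066]), np.float64(89.2), array([460., 264.]))]
(array([ 0.6436, -0.2678,  0.046 ]), array([  8,   8,  13,  14, 137], dtype=int32))
(array([ 0.6519, -0.2628,  0.046 ]), array([  1,   0,  20,  19, 238], dtype=int32))
shift [ 0.53   -0.2594  0.1113] rot [-0.049  0.434  0.222] deg 28.1 rows 9.6
t 0.6 tcp [ 0.1455 -0.6335  0.2313] yaw 12.9 z [ 0. -0. -1.] F [ 0.9 -0.  -0.3] w 0.085 q [ 1.25  0.38  0.04  1.6  -0.02  1.16 -0.05]
```

View pics/tj.png

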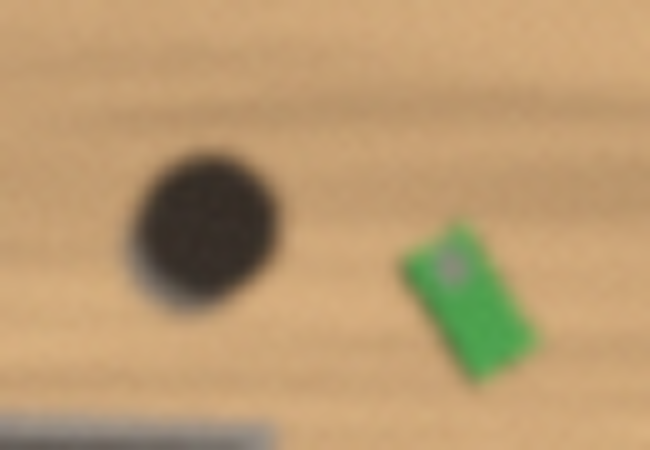

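View pics/sj.png

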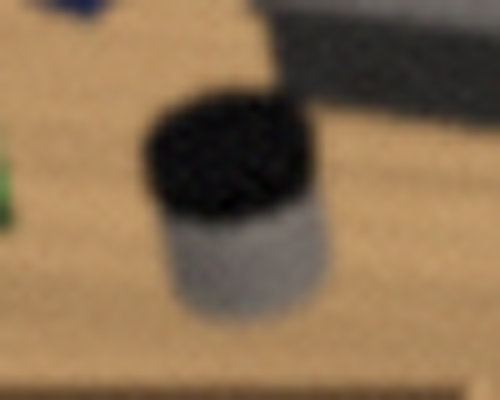

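Run:
```python
from h import *
go((.653,-.266,.11),0,25)
```

```text
shift [ 0.5769 -0.2446  0.1213] rot [-0.049  0.434  0.222] deg 28.1 rows 10.2
```

{"name": "arm_command", "arguments": {"series": [[[0.577,-0.245,0.121],[-0.049,0.434,0.222],-0.5],[[0.577,-0.245,0.121],[-0.049,0.434,0.222],-0.5],[[0.577,-0.245,0.121],[-0.049,0.434,0.222],-0.5],[[0.577,-0.245,0.121],[-0.049,0.434,0.222],-0.5],[[0.577,-0.245,0.121],[-0.049,0.434,0.222],-0.5],[[0.577,-0.245,0.121],[-0.049,0.434,0.222],-0.5],[[0.577,-0.245,0.121],[-0.049,0.434,0.222],-0.5],[[0.577,-0.245,0.121],[-0.049,0.434,0.222],-0.5]], "squeeze": 40}}

```text
time_s: 1.6
tcp_pos: [0.5445, -0.3446, 0.1368]
ee_rot: [0.976, -0.0, 0.217, 0.0]
contact_force: [0.1, -1.2, 0.0]
grip_width: 0.0636
```

Run:
```python
from h import *
st(); go((.653,-.266,.11),0,25)
```

```text
t 1.6 tcp [ 0.5445 -0.3446  0.1368] yaw -0.0 z [ 0.423 -0.001 -0.906] F [ 0.1 -1.2  0. ] w 0.0636 q [ 0.82  0.33 -0.22  1.97 -0.36  0.52 -0.66]
shift [ 0.087  -0.0787  0.0701] rot [ 0.001 -0.    -0.   ] deg 0.1 rows 2.2
```

{"name": "arm_command", "arguments": {"series": [[[0.087,-0.079,0.07],[0,0,0],-0.5],[[0.087,-0.079,0.07],[0,0,0],-0.5],[[0.087,-0.079,0.07],[0,0,0],-0.5],[[0.087,-0.079,0.07],[0,0,0],-0.5],[[0.087,-0.079,0.07],[0,0,0],-0.5]]}}

```text
time_s: 2.22
tcp_pos: [0.6514, -0.2686, 0.1101]
ee_rot: [0.976, -0.002, 0.216, 0.001]
contact_force: [-0.3, 0.3, -0.2]
grip_width: 0.0641
```

Run:
```python
from h import *
st(); go((.653,-.266,.013),0,25); s=viewer.get_image("scene");t=viewer.get_image("top"); crop(s,180,130,320,280,4,"a1.png"); crop(t,340,130,460,270,4,"a2.png")
```

```text
t 2.23 tcp [ 0.6514 -0.2686  0.1101] yaw -0.2 z [ 0.422 -0.004 -0.906] F [-0.3  0.3 -0.2] w 0.0641 q [ 0.54  0.44 -0.16  1.88 -0.24  0.44 -0.97]
shift [-0.0395 -0.0028  0.0887] rot [ 0.004  0.    -0.003] deg 0.3 rows 1.6
```

View pics/a1.png

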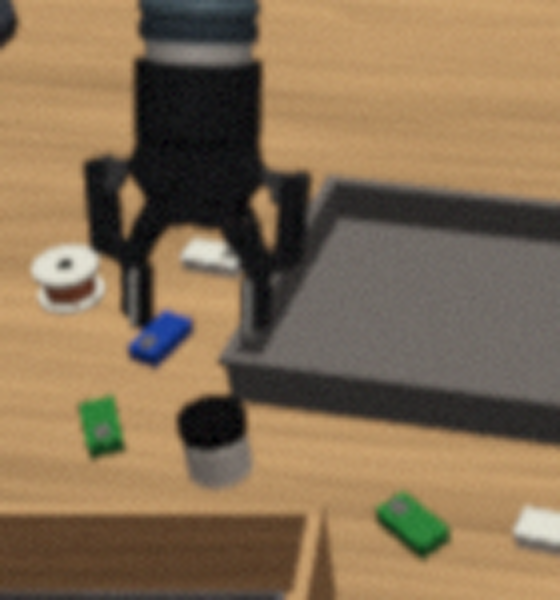

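View pics/a2.png

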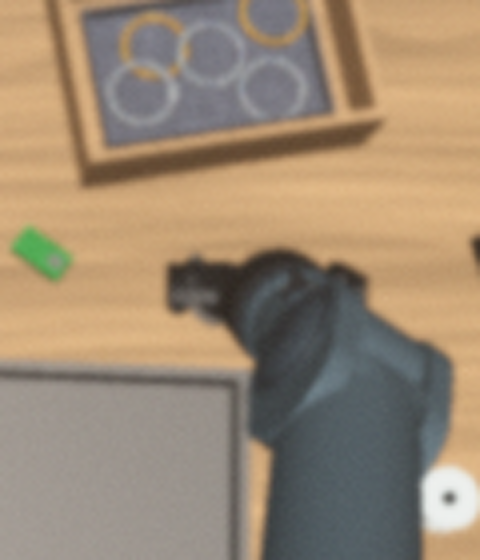

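{"name": "arm_command", "arguments": {"series": [[[-0.019,-0.003,0.044],[0,0,0],-0.5],[[-0.039,-0.003,0.07],[0,0,0],-0.5],[[-0.0395,-0.003,0.089],[0,0,0],-0.5],[[-0.0395,-0.003,0.089],[0,0,0],-0.5],[[-0.0395,-0.003,0.089],[0,0,0],-0.5]]}}

```text
time_s: 2.95
tcp_pos: [0.6531, -0.2679, 0.0142]
ee_rot: [0.976, -0.003, 0.217, 0.002]
contact_force: [-0.0, -0.1, 0.3]
grip_width: 0.0641
```

Run:
```python
from h import *
st(); s=viewer.get_image("scene"); crop(s,180,160,320,280,5,"a3.png")
```

```text
t 2.95 tcp [ 0.6531 -0.2679  0.0142] yaw -0.3 z [ 0.424 -0.006 -0.906] F [-0.  -0.1  0.3] w 0.0641 q [ 0.56  0.59 -0.19  1.9  -0.25  0.26 -0.92]
```

View pics/a3.png

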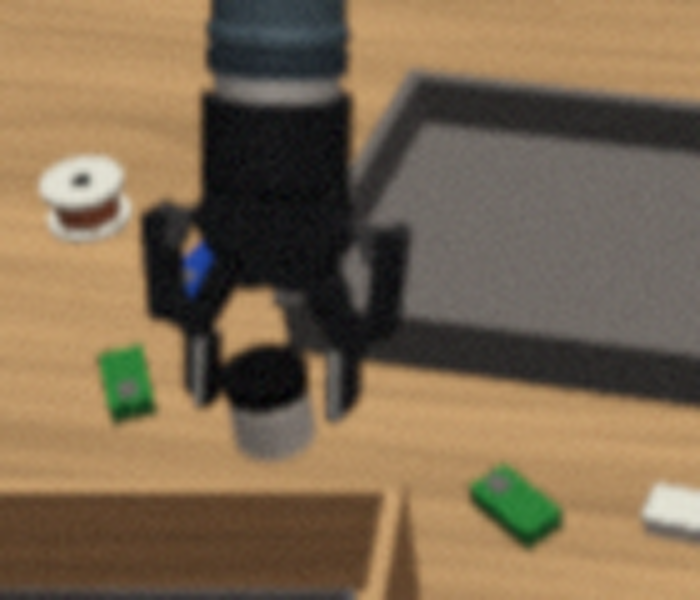

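{"name": "arm_command", "arguments": {"series": [[[0,0,0],[0,0,0],0.1],[[0,0,0],[0,0,0],0.3],[[0,0,0],[0,0,0],0.4],[[0,0,0],[0,0,0],0.4],[[0,0,0],[0,0,0],0.4]]}}

```text
time_s: 3.62
tcp_pos: [0.6545, -0.2687, 0.0165]
ee_rot: [0.976, -0.003, 0.219, 0.003]
contact_force: [-2.4, 0.0, 6.0]
grip_width: 0.0428
```

Run:
```python
from h import *
st(); s=viewer.get_image("scene"); crop(s,180,160,320,280,5,"a4.png")
```

```text
t 3.62 tcp [ 0.6545 -0.2687  0.0165] yaw -0.3 z [ 0.427 -0.008 -0.904] F [-2.4  0.   6. ] w 0.0428 q [ 0.56  0.59 -0.19  1.89 -0.25  0.26 -0.92]
```

View pics/a4.png

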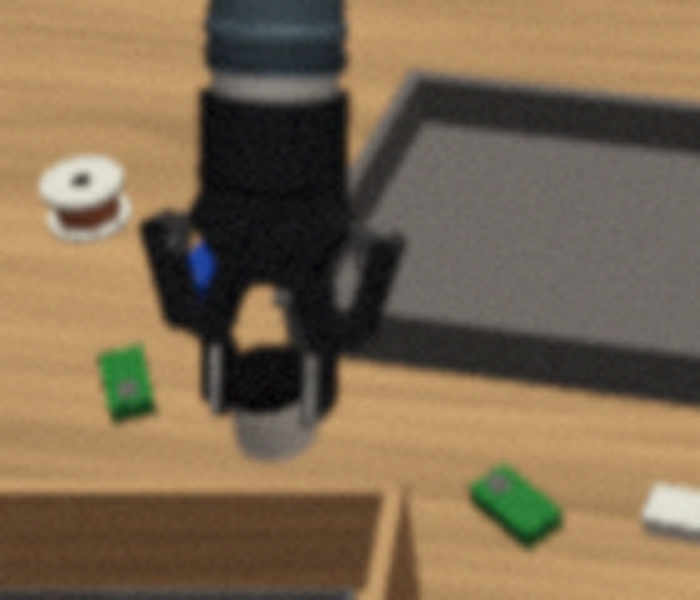

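{"name": "arm_command", "arguments": {"series": [[[0.01,0,-0.022],[0,0,0],0.5],[[0.021,0,-0.045],[0,0,0],0.5],[[0.042,0,-0.09],[0,0,0],0.5],[[0.07,0,-0.15],[0,0,0],0.5],[[0.07,0,-0.15],[0,0,0],0.5]]}}

```text
time_s: 4.3
tcp_pos: [0.6583, -0.2696, 0.1905]
ee_rot: [0.974, -0.002, 0.225, 0.006]
contact_force: [0.4, -0.4, -1.3]
grip_width: 0.0427
```

Run:
```python
from h import *
st(); s=viewer.get_image("scene"); crop(s,180,100,320,280,4,"a5.png")
# jar target basket(-28,0) -> world
go((.461+.008,.128,.18),0,25)
```

```text
t 4.3 tcp [ 0.6583 -0.2696  0.1905] yaw -0.1 z [ 0.438 -0.013 -0.899] F [ 0.4 -0.4 -1.3] w 0.0427 q [ 0.51  0.34 -0.12  1.83 -0.22  0.56 -1.01]
shift [-0.1728 -0.3954 -0.0789] rot [ 0.011 -0.012 -0.003] deg 0.9 rows 7.0
```

View pics/a5.png

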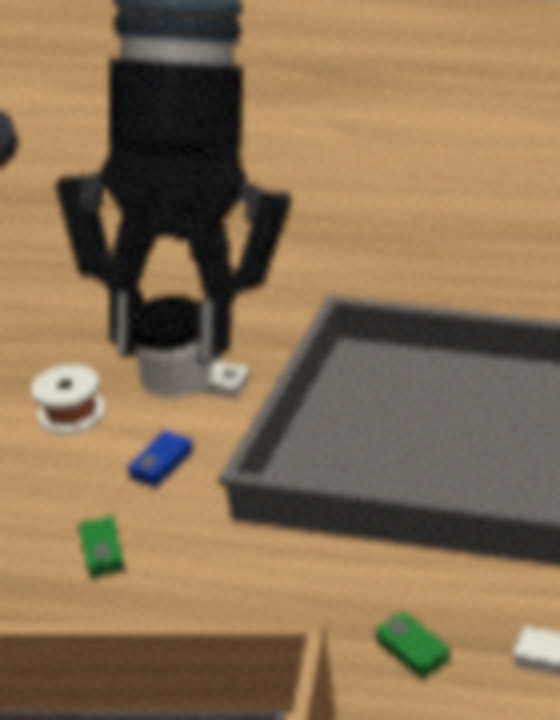

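Run:
```python
from h import *
go((.4485,.126,.19),0,25)
```

```text
shift [-0.1869 -0.3932 -0.0968] rot [ 0.011 -0.012 -0.003] deg 0.9 rows 7.1
```

{"name": "arm_command", "arguments": {"series": [[[-0.187,-0.393,-0.097],[0.011,-0.012,0],0.5],[[-0.187,-0.393,-0.097],[0.011,-0.012,0],0.5],[[-0.187,-0.393,-0.097],[0.011,-0.012,0],0.5],[[-0.187,-0.393,-0.097],[0.011,-0.012,0],0.5],[[-0.187,-0.393,-0.097],[0.011,-0.012,0],0.5],[[-0.187,-0.393,-0.097],[0.011,-0.012,0],0.5],[[-0.187,-0.393,-0.097],[0.011,-0.012,0],0.5],[[-0.187,-0.393,-0.097],[0.011,-0.012,0],0.5]]}}

```text
time_s: 5.35
tcp_pos: [0.4449, 0.1296, 0.1884]
ee_rot: [0.977, 0.004, 0.215, -0.001]
contact_force: [0.4, -0.1, -1.1]
grip_width: 0.0429
```

Run:
```python
from h import *
st(); go((.4485,.126,.06),0,25); go((.4485,.126,.029),0,25); s=viewer.get_image("scene"); crop(s,300,60,460,280,3.5,"a6.png")
```

```text
t 5.35 tcp [0.4449 0.1296 0.1884] yaw 0.4 z [ 0.42   0.003 -0.908] F [ 0.4 -0.1 -1.1] w 0.0429 q [ 0.02 -0.14 -0.5   2.34  0.25  0.55 -2.24]
shift [-0.0506  0.0035  0.118 ] rot [-0.003  0.003  0.007] deg 0.5 rows 2.1
shift [-0.0636  0.0035  0.1462] rot [-0.003  0.003  0.007] deg 0.5 rows 2.6
```

View pics/a6.png

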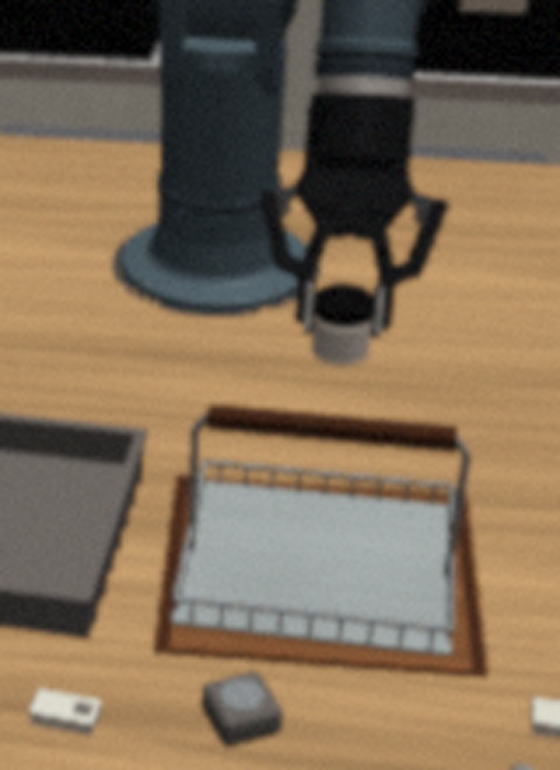

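{"name": "arm_command", "arguments": {"series": [[[-0.013,0.002,0.03],[0,0,0],0.5],[[-0.026,0.003,0.06],[0,0,0],0.5],[[-0.038,0.003,0.09],[0,0,0],0.5],[[-0.05,0.003,0.118],[0,0,0],0.5],[[-0.05,0.003,0.118],[0,0,0],0.5]]}}

```text
time_s: 6.02
tcp_pos: [0.4475, 0.1211, 0.0641]
ee_rot: [0.978, -0.001, 0.209, -0.0]
contact_force: [0.6, 0.7, -1.9]
grip_width: 0.0427
```

Run:
```python
from h import *
st(); go((.4485,.126,.029),0,25); go((.4685,.126,.029),0,25);go((.4685,.126,.0275),0,25); s=viewer.get_image("scene"); crop(s,300,100,460,260,4,"a7.png")
```

```text
t 6.03 tcp [0.4475 0.1211 0.0641] yaw -0.1 z [ 0.408 -0.    -0.913] F [ 0.6  0.7 -1.9] w 0.0427 q [-0.46  0.13 -0.03  2.44  0.82  0.27 -2.82]
shift [-0.0134 -0.0049  0.0324] rot [ 0.     0.016 -0.002] deg 0.9 rows 0.6
shift [ 0.0048 -0.0049  0.0406] rot [ 0.     0.016 -0.002] deg 0.9 rows 0.7
shift [ 0.0042 -0.0049  0.042 ] rot [ 0.     0.016 -0.002] deg 0.9 rows 0.7
```

View pics/a7.png

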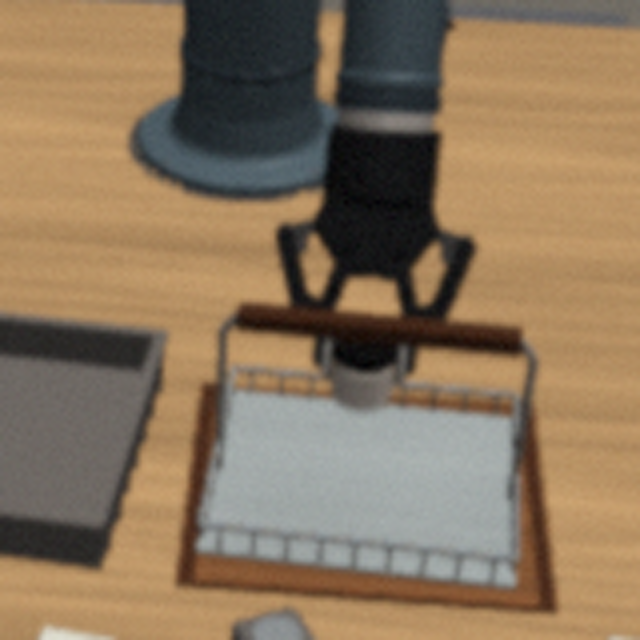

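Run:
```python
from h import *
go((.447,.130,.07),20,22)
```

```text
shift [ 0.0028 -0.0079 -0.006 ] rot [ 0.138 -0.035 -0.319] deg 20.0 rows 1.9
```

{"name": "arm_command", "arguments": {"series": [[[0.001,-0.002,-0.006],[0.034,-0.009,-0.08],0.5],[[0.002,-0.004,-0.006],[0.069,-0.018,-0.16],0.5],[[0.003,-0.006,-0.006],[0.103,-0.026,-0.24],0.5],[[0.003,-0.008,-0.006],[0.138,-0.035,-0.319],0.5],[[0.003,-0.008,-0.006],[0.138,-0.035,-0.319],0.5],[[0.003,-0.008,-0.006],[0.138,-0.035,-0.319],0.5]]}}

```text
time_s: 6.82
tcp_pos: [0.4468, 0.129, 0.0696]
ee_rot: [0.967, 0.169, 0.188, -0.033]
contact_force: [1.1, 0.5, -1.5]
grip_width: 0.043
```

Run:
```python
from h import *
st(); go((.447,.130,.03),20,22); go((.470,.130,.03),20,22); go((.470,.130,.03),20,15)
```

```text
t 6.83 tcp [0.4468 0.129  0.0696] yaw 19.8 z [ 0.352  0.127 -0.927] F [ 1.1  0.5 -1.5] w 0.043 q [-0.09  0.13 -0.29  2.42  0.22  0.22 -1.8 ]
shift [-0.0144 -0.0009  0.0369] rot [ 0.001  0.001 -0.003] deg 0.2 rows 0.6
shift [0.0057 0.0069 0.045 ] rot [ 0.001  0.001 -0.003] deg 0.2 rows 0.7
shift [0.0057 0.0069 0.045 ] rot [ 0.001 -0.121 -0.003] deg 7.0 rows 0.7
```

{"name": "arm_command", "arguments": {"series": [[[-0.004,0,0.012],[0,-0.02,0],0.5],[[-0.008,0,0.024],[0,-0.04,0],0.5],[[-0.006,0.003,0.033],[0,-0.06,0],0.5],[[0,0.005,0.039],[0,-0.06,0],0.5],[[0.005,0.007,0.044],[0,-0.06,0],0.5],[[0.005,0.007,0.044],[0,-0.06,0],0.5],[[0.005,0.007,0.044],[0,-0.06,0],0.5]]}}

```text
time_s: 7.7
tcp_pos: [0.469, 0.1295, 0.0307]
ee_rot: [0.972, 0.17, 0.158, -0.028]
contact_force: [0.5, -0.6, -0.7]
grip_width: 0.0432
```

Run:
```python
from h import *
st(); s=viewer.get_image("scene"); crop(s,320,120,460,260,5,"a8.png")
```

```text
t 7.7 tcp [0.469  0.1295 0.0307] yaw 19.8 z [ 0.299  0.108 -0.948] F [ 0.5 -0.6 -0.7] w 0.0432 q [-0.13  0.27 -0.23  2.34  0.29  0.22 -1.85]
```

View pics/a8.png

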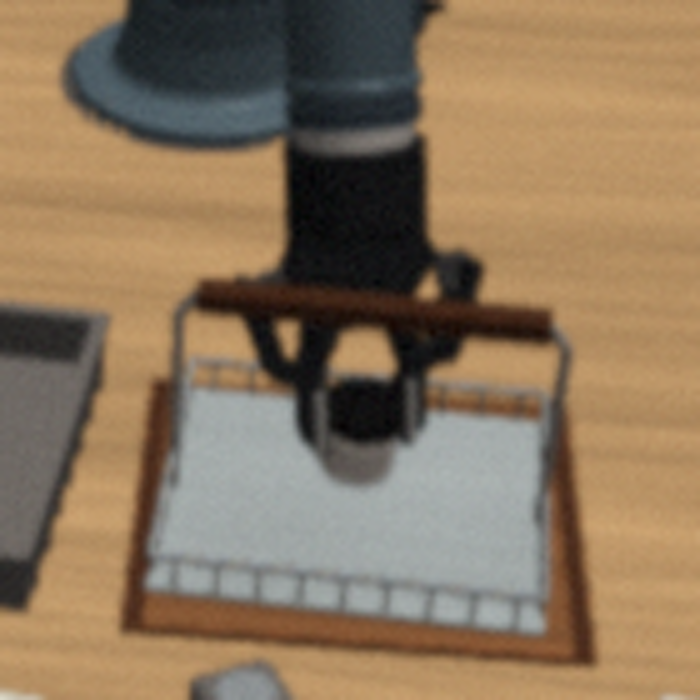

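{"name": "arm_command", "arguments": {"series": [[[0,0,0.001],[0,0,0],0.5],[[-0.001,0,0.003],[0,0,0],0.5],[[-0.001,0,0.004],[0,0,0],0.5],[[-0.001,0,0.004],[0,0,0],0.5]]}}

```text
time_s: 8.25
tcp_pos: [0.4692, 0.1296, 0.0285]
ee_rot: [0.972, 0.17, 0.159, -0.027]
contact_force: [-11.8, -3.3, 24.4]
grip_width: 0.0427
```

Run:
```python
from h import *
st()
```

```text
t 8.25 tcp [0.4692 0.1296 0.0285] yaw 19.9 z [ 0.3    0.107 -0.948] F [-11.8  -3.3  24.4] w 0.0427 q [-0.15  0.28 -0.22  2.34  0.3   0.21 -1.86]
```

Contact with the basket floor. Open gently.

{"name": "arm_command", "arguments": {"series": [[[0,0,-0.001],[0,0,0],-0.1],[[0,0,-0.001],[0,0,0],-0.25],[[0,0,-0.001],[0,0,0],-0.35],[[0,0,-0.001],[0,0,0],-0.4],[[0,0,-0.001],[0,0,0],-0.4]]}}

```text
time_s: 8.88
tcp_pos: [0.4688, 0.1294, 0.0292]
ee_rot: [0.972, 0.17, 0.159, -0.027]
contact_force: [0.7, 0.0, -0.0]
grip_width: 0.0597
```

Run:
```python
from h import *
st(); go((.469,.1296,.06),20,18);go((.43,.1296,.075),20,18); go((.42,.1296,.16),20,18); s=viewer.get_image("scene"); crop(s,320,120,460,260,5,"a9.png")
```

```text
t 8.88 tcp [0.4688 0.1294 0.0292] yaw 19.9 z [ 0.3    0.107 -0.948] F [ 0.7  0.  -0. ] w 0.0597 q [-0.14  0.27 -0.23  2.34  0.3   0.21 -1.86]
shift [ 0.01   -0.0001 -0.0291] rot [ 0.002 -0.01  -0.002] deg 0.6 rows 0.5
shift [-0.02   -0.0133 -0.055 ] rot [ 0.002 -0.01  -0.002] deg 0.6 rows 1.0
shift [-0.0019 -0.0166 -0.1386] rot [ 0.002 -0.01  -0.002] deg 0.6 rows 2.2
```

View pics/a9.png

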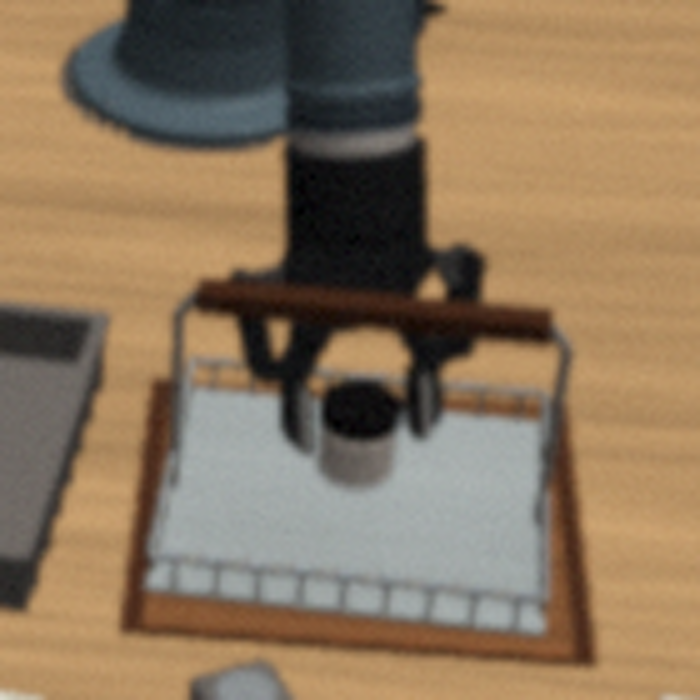

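{"name": "arm_command", "arguments": {"series": [[[-0.001,0,-0.03],[0,0,0],-0.4],[[-0.003,0,-0.08],[0,0,0],-0.4],[[-0.003,0,-0.14],[0,0,0],-0.4],[[-0.003,0,-0.19],[0,0,0],-0.4],[[-0.003,0,-0.19],[0,0,0],-0.4]]}}

```text
time_s: 9.55
tcp_pos: [0.4119, 0.1083, 0.2134]
ee_rot: [0.971, 0.17, 0.164, -0.027]
contact_force: [1.4, 0.3, -0.4]
grip_width: 0.0598
```

Run:
```python
from h import *
st(); s=viewer.get_image("scene"); t=viewer.get_image("top"); cv2.imwrite("pics/t5.png",t["frame"][:,:,::-1]); cv2.imwrite("pics/s5.png",s["frame"][:,:,::-1]);print(boxes(t))
go((.680,-.041,.12),88,0); go((.680,-.041,.12),174-180,0)
```

```text
t 9.55 tcp [0.4119 0.1083 0.2134] yaw 19.9 z [ 0.31   0.107 -0.945] F [ 1.4  0.3 -0.4] w 0.0598 q [ 0.11 -0.24 -0.41  2.33 -0.16  0.7  -1.43]
[(array([ 0.6787, -0.0413]), np.float64(85.5), array([323., 195.])), (array([0.6361, 0.3055]), np.float64(87.2), array([215., 209.])), (array([ 0.4313, -0.3451]), np.float64(84.2), array([421., 271.]))]
shift [0.165  0.2317 0.1497] rot [ 0.195 -0.285 -1.179] deg 70.4 rows 6.6
shift [0.165  0.2317 0.1497] rot [-0.071 -0.32   0.447] deg 31.8 rows 5.1
```

View pics/t5.png

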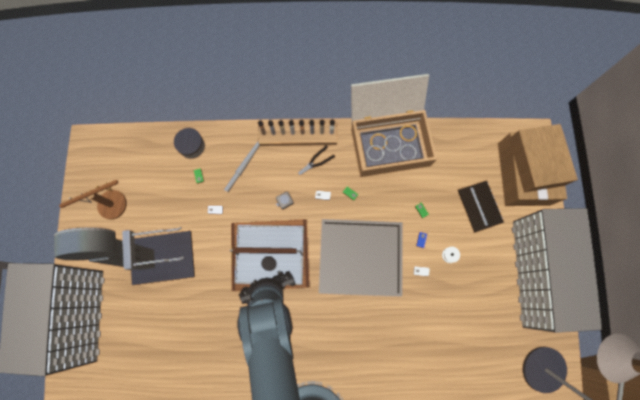

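View pics/s5.png

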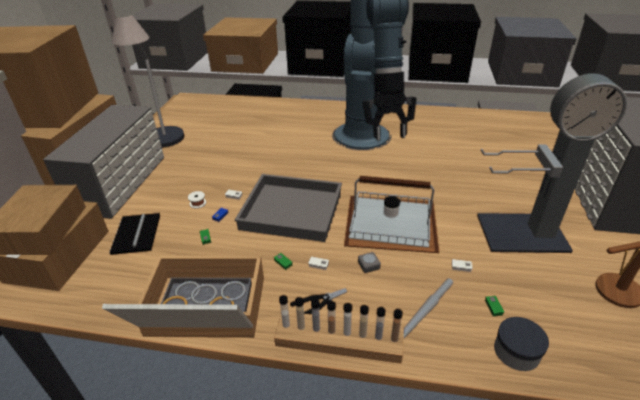

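Run:
```python
from h import *
t=viewer.get_image("top"); print(jar(t,269,263,z=.057)); go((.680,-.041,.12),84,0)
```

```text
(array([0.4588, 0.1245, 0.057 ]), array([  7,   8,  14,  13, 141], dtype=int32))
shift [0.1665 0.2321 0.1481] rot [ 0.181 -0.287 -1.109] deg 66.5 rows 6.2
```

{"name": "arm_command", "arguments": {"series": [[[0.1,0.15,0.03],[0.05,-0.08,-0.3],-0.05],[[0.13,0.19,0.08],[0.1,-0.15,-0.6],-0.05],[[0.1665,0.232,0.148],[0.181,-0.287,-1.109],-0.05],[[0.1665,0.232,0.148],[0.181,-0.287,-1.109],-0.05],[[0.1665,0.232,0.148],[0.181,-0.287,-1.109],-0.05],[[0.1665,0.232,0.148],[0.181,-0.287,-1.109],-0.05],[[0.1665,0.232,0.148],[0.181,-0.287,-1.109],-0.05],[[0.1665,0.232,0.148],[0.181,-0.287,-1.109],-0.05]]}}

```text
time_s: 10.7
tcp_pos: [0.6785, -0.0393, 0.1181]
ee_rot: [0.743, 0.669, -0.001, -0.002]
contact_force: [-0.6, 0.3, 0.2]
grip_width: 0.0449
```

Run:
```python
from h import *
st(); go((.680,-.0405,.05),84,0); go((.680,-.0405,.004),84,0); s=viewer.get_image("scene"); crop(s,270,160,390,290,4.5,"b1.png")
```

```text
t 10.7 tcp [ 0.6785 -0.0393  0.1181] yaw 84.0 z [-0.003  0.001 -1.   ] F [-0.6  0.3  0.2] w 0.0449 q [ 0.16  0.56 -0.22  1.59  0.14  1.01 -0.21]
shift [-0.0011  0.0018  0.0681] rot [-0.003 -0.001 -0.   ] deg 0.2 rows 1.1
shift [-0.0011  0.002   0.1141] rot [-0.003 -0.001 -0.   ] deg 0.2 rows 1.8
```

View pics/b1.png

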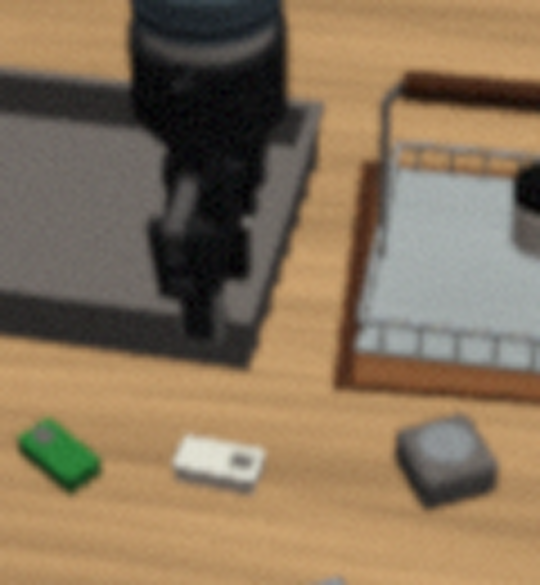

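Hand is above the white box A, at crop (218,462). Descend.

{"name": "arm_command", "arguments": {"series": [[[-0.001,0.002,0.05],[0,0,0],-0.05],[[-0.001,0.002,0.09],[0,0,0],-0.05],[[-0.001,0.002,0.114],[0,0,0],-0.05],[[-0.001,0.002,0.114],[0,0,0],-0.05],[[-0.001,0.002,0.114],[0,0,0],0.2],[[-0.001,0.002,0.114],[0,0,0],0.5],[[-0.001,0.002,0.114],[0,0,0],0.7],[[-0.001,0.002,0.114],[0,0,0],0.7]], "squeeze": 25}}

```text
time_s: 11.75
tcp_pos: [0.6825, -0.0408, 0.0078]
ee_rot: [0.743, 0.669, 0.001, 0.001]
contact_force: [-0.4, 0.4, 6.0]
grip_width: 0.023
```

Run:
```python
from h import *
st(); s=viewer.get_image("scene"); crop(s,270,160,390,290,4.5,"b2.png")
```

```text
t 11.75 tcp [ 0.6825 -0.0408  0.0078] yaw 84.0 z [ 0.003  0.001 -1.   ] F [-0.4  0.4  6. ] w 0.023 q [ 0.15  0.7  -0.2   1.63  0.18  0.83 -0.23]
```

View pics/b2.png

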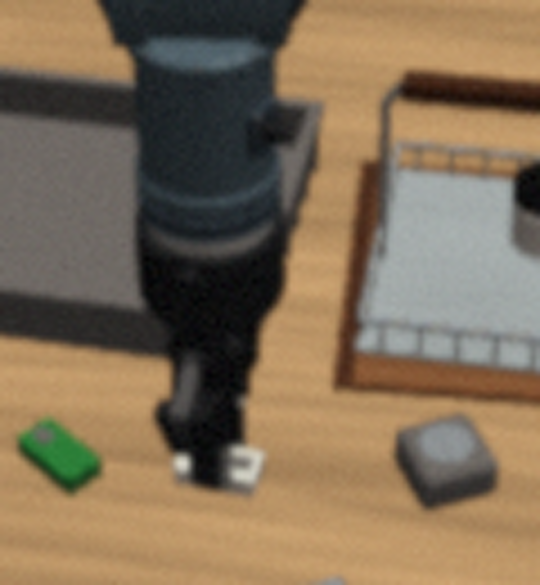

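{"name": "arm_command", "arguments": {"series": [[[0,0,-0.03],[0,0,0],0.7],[[0,0,-0.08],[0,0,0],0.7],[[0,0,-0.13],[0,0,0],0.7],[[0,0,-0.14],[0,0,0],0.7]]}}

```text
time_s: 12.3
tcp_pos: [0.6857, -0.0409, 0.1536]
ee_rot: [0.743, 0.669, 0.005, 0.004]
contact_force: [-0.4, 0.5, -0.1]
grip_width: 0.0232
```

Run:
```python
from h import *
st(); go((.552,.188,.14),178.7)
```

```text
t 12.3 tcp [ 0.6857 -0.0409  0.1536] yaw 83.9 z [ 0.013  0.001 -1.   ] F [-0.4  0.5 -0.1] w 0.0232 q [ 0.17  0.53 -0.23  1.57  0.13  1.05 -0.2 ]
shift [ 0.2135 -0.1572  0.012 ] rot [ 0.011  0.009 -1.654] deg 94.8 rows 8.9
```

{"name": "arm_command", "arguments": {"series": [[[0.08,-0.05,0],[0,0,-0.18],0.7],[[0.15,-0.1,0],[0,0,-0.36],0.7],[[0.2135,-0.157,0.01],[0.011,0.009,-0.6],0.7],[[0.2135,-0.157,0.012],[0.011,0.009,-1.0],0.7],[[0.2135,-0.157,0.012],[0.011,0.009,-1.654],0.7],[[0.2135,-0.157,0.012],[0.011,0.009,-1.654],0.7],[[0.2135,-0.157,0.012],[0.011,0.009,-1.654],0.7],[[0.2135,-0.157,0.012],[0.011,0.009,-1.654],0.7]]}}

```text
time_s: 13.3
tcp_pos: [0.5513, 0.1876, 0.139]
ee_rot: [0.093, 0.996, 0.0, -0.001]
contact_force: [-0.5, 0.2, 1.1]
grip_width: 0.0231
```

Run:
```python
from h import *
st(); go((.552,.188,.14),178.7); go((.552,.188,.022),178.7); s=viewer.get_image("scene"); crop(s,330,130,490,290,4,"b3.png")
```

```text
t 13.3 tcp [0.5513 0.1876 0.139 ] yaw 169.4 z [-0.002  0.    -1.   ] F [-0.5  0.2  1.1] w 0.0231 q [ 0.1   0.43 -0.61  1.82  0.29  0.99  0.76]
shift [-0.0006  0.0005 -0.001 ] rot [ 0.    -0.002 -0.163] deg 9.3 rows 0.9
shift [-0.0009  0.0005  0.117 ] rot [ 0.    -0.002 -0.163] deg 9.3 rows 1.9
```

View pics/b3.png

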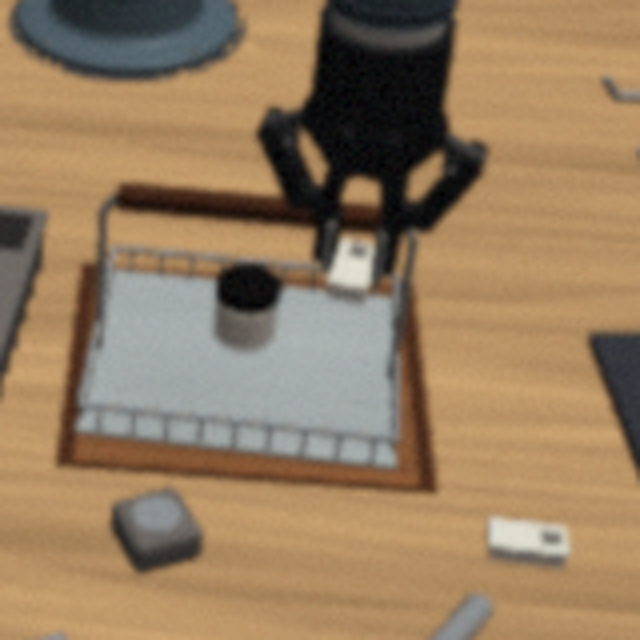

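{"name": "arm_command", "arguments": {"series": [[[-0.001,0,0.03],[0,0,-0.16],0.7],[[-0.001,0,0.07],[0,0,-0.16],0.7],[[-0.001,0,0.105],[0,0,-0.16],0.7],[[-0.001,0,0.118],[0,0,-0.16],0.7],[[-0.001,0,0.118],[0,0,-0.16],0.7],[[-0.001,0,0.118],[0,0,-0.16],0.4],[[-0.001,0,0.118],[0,0,-0.16],0.2],[[-0.001,0,0.118],[0,0,-0.16],0.1]]}}

```text
time_s: 14.35
tcp_pos: [0.5527, 0.1876, 0.0217]
ee_rot: [0.011, 1.0, 0.0, -0.0]
contact_force: [-0.1, 0.5, -0.3]
grip_width: 0.0386
```

Run:
```python
from h import *
st(); s=viewer.get_image("scene"); crop(s,330,130,490,290,4,"b4.png")
```

```text
t 14.35 tcp [0.5527 0.1876 0.0217] yaw 178.7 z [-0.001  0.001 -1.   ] F [-0.1  0.5 -0.3] w 0.0386 q [ 0.06  0.6  -0.56  1.87  0.43  0.79  0.82]
```

View pics/b4.png

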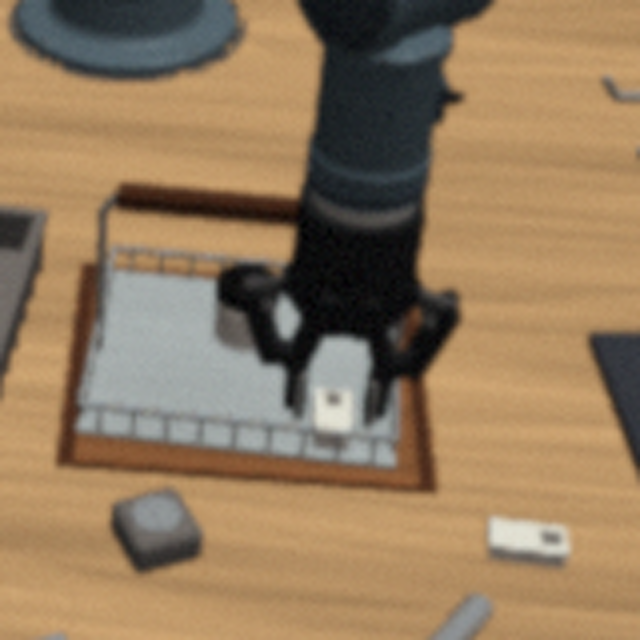

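{"name": "arm_command", "arguments": {"series": [[[0,0,-0.05],[0,0,0],0.0],[[0,0,-0.1],[0,0,0],-0.05],[[0,0,-0.13],[0,0,0],-0.05]]}}

```text
time_s: 14.78
tcp_pos: [0.5539, 0.1883, 0.1547]
ee_rot: [0.011, 1.0, 0.001, 0.002]
contact_force: [0.8, -0.3, -0.7]
grip_width: 0.0447
```

Run:
```python
from h import *
st(); t=viewer.get_image("top"); print(boxes(t)); go((.6375,.306,.11),88)
```

```text
t 14.78 tcp [0.5539 0.1883 0.1547] yaw 178.7 z [ 0.003  0.002 -1.   ] F [ 0.8 -0.3 -0.7] w 0.0447 q [ 0.14  0.42 -0.65  1.8   0.29  1.01  0.92]
[(array([ 1.0735, -0.2509]), np.float64(94.3), array([378.,  82.])), (array([ 0.4314, -0.345 ]), np.float64(83.8), array([421., 271.]))]
shift [-0.0784  0.1183  0.0495] rot [0.01  0.004 1.584] deg 90.7 rows 8.5
```

{"name": "arm_command", "arguments": {"series": [[[-0.05,0.04,0.01],[0,0,0.18],-0.05],[[-0.078,0.08,0.02],[0,0,0.36],-0.05],[[-0.078,0.118,0.05],[0.01,0.004,0.8],-0.05],[[-0.078,0.118,0.05],[0.01,0.004,1.2],-0.05],[[-0.078,0.118,0.05],[0.01,0.004,1.584],-0.05],[[-0.078,0.118,0.05],[0.01,0.004,1.584],-0.05],[[-0.078,0.118,0.05],[0.01,0.004,1.584],-0.05],[[-0.078,0.118,0.05],[0.01,0.004,1.584],-0.05]]}}

```text
time_s: 15.82
tcp_pos: [0.6368, 0.3056, 0.109]
ee_rot: [0.686, 0.727, -0.0, 0.0]
contact_force: [-0.3, 0.6, -1.2]
grip_width: 0.0449
```

Run:
```python
from h import *
st(); go((.6375,.306,.11),88); go((.6375,.306,.006),88);s=viewer.get_image("scene"); crop(s,390,80,590,290,3.8,"c1.png"); t=viewer.get_image("top"); crop(t,130,180,290,300,5,"c2.png"); print(boxes(s))
```

```text
t 15.82 tcp [0.6368 0.3056 0.109 ] yaw 93.3 z [-0.    -0.001 -1.   ] F [-0.3  0.6 -1.2] w 0.0449 q [-0.3   0.62 -0.29  1.52  0.2   1.02 -0.58]
shift [ 0.0003  0.0007 -0.001 ] rot [-0.     0.001  0.093] deg 5.3 rows 0.5
shift [0.0004 0.0008 0.103 ] rot [-0.     0.001  0.093] deg 5.3 rows 1.6
[(array([-0.6033, -0.466 ]), np.float64(12.0), array([279.,  66.])), (array([ 0.4692, -0.4465]), np.float64(56.7), array([196., 196.])), (array([0.5316, 0.1908]), np.float64(177.3), array([413., 232.])), (array([0.6389, 0.3069]), np.float64(90.1), array([460., 264.]))]
```

View pics/c1.png

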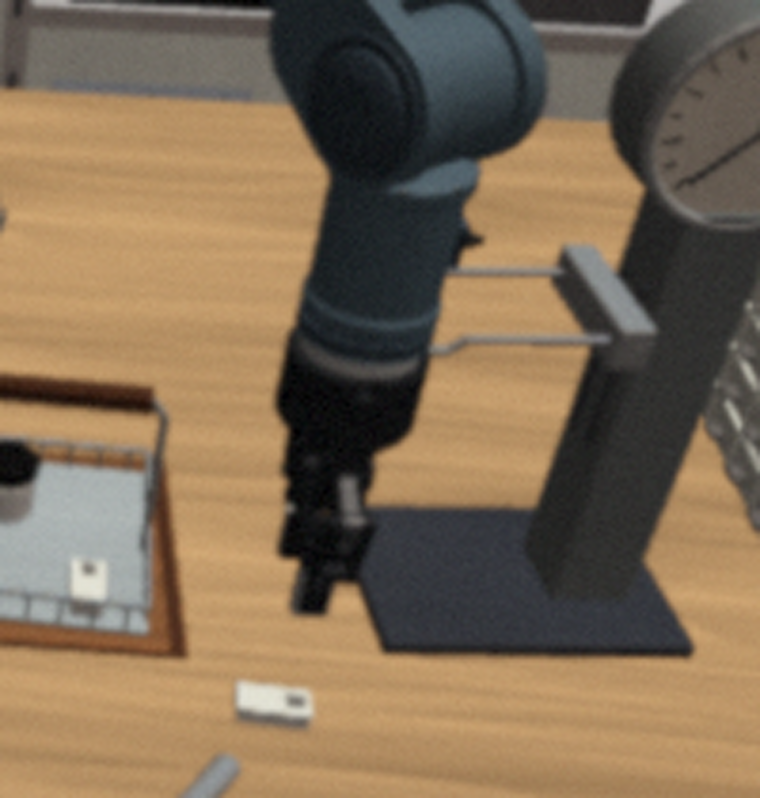

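View pics/c2.png

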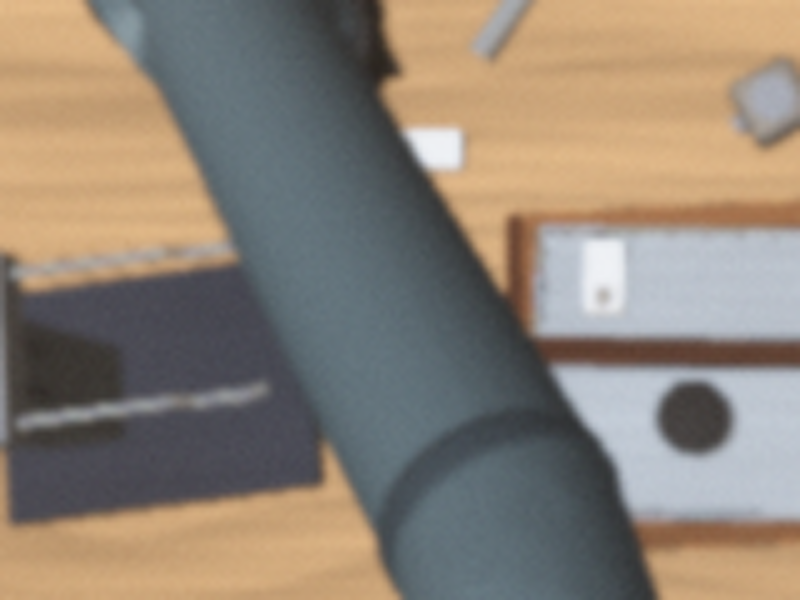

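Run:
```python
from h import *
s=viewer.get_image("scene"); 
for z in (.109,.2,.3,.35,.4,.45,.5): print(z,((proj(s,(.637,.306,z))-[390,80])*3.8).round(0))
for a in ((.637,.306,.45),(.542,.34,.237)): print(proj(s,a).round(0))
```

```text
0.109 [297. 585.]
0.2 [326. 465.]
0.3 [362. 317.]
0.35 [382. 236.]
0.4 [403. 148.]
0.45 [426.  54.]
0.5 [450. -47.]
[502.  94.]
[490. 166.]
```

{"name": "arm_command", "arguments": {"series": [[[0,0.001,0.05],[0,0,0.08],-0.05],[[0,0.001,0.085],[0,0,0.08],-0.05],[[0,0.001,0.103],[0,0,0.08],-0.05],[[0,0.001,0.103],[0,0,0.08],-0.05],[[0,0.001,0.103],[0,0,0.08],0.2],[[0,0.001,0.103],[0,0,0.08],0.5],[[0,0.001,0.103],[0,0,0.08],0.7],[[0,0.001,0.103],[0,0,0.08],0.7]]}}

```text
time_s: 16.98
tcp_pos: [0.6396, 0.3067, 0.0086]
ee_rot: [0.712, 0.703, 0.002, 0.001]
contact_force: [-0.8, -0.4, 6.2]
grip_width: 0.0231
```

Run:
```python
from h import *
st(); s=viewer.get_image("scene"); crop(s,390,80,590,290,3.8,"c3.png")
```

```text
t 16.98 tcp [0.6396 0.3067 0.0086] yaw 89.3 z [ 0.004  0.001 -1.   ] F [-0.8 -0.4  6.2] w 0.0231 q [-0.32  0.74 -0.25  1.55  0.23  0.87 -0.67]
```

View pics/c3.png

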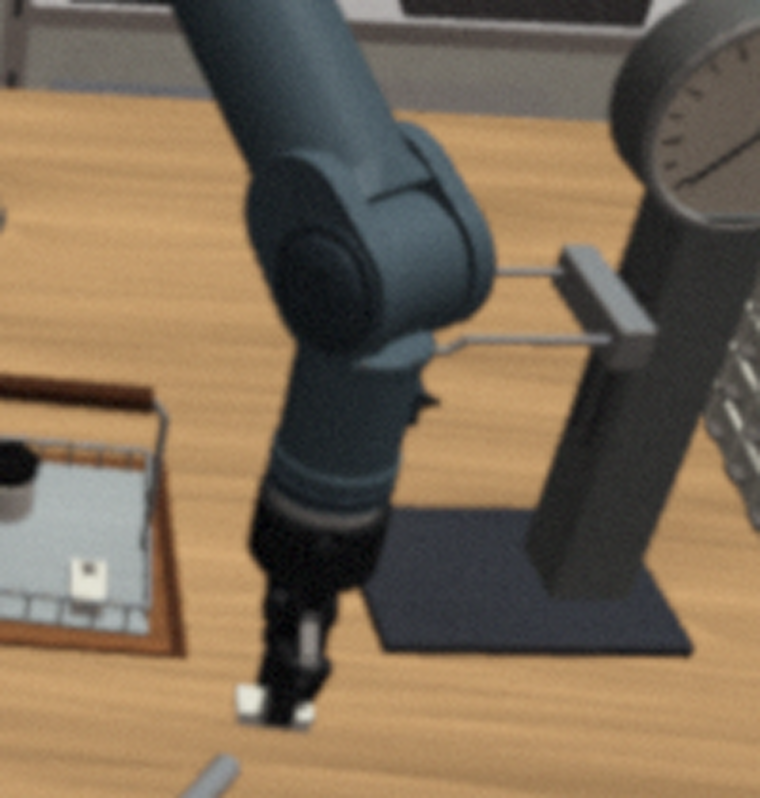

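{"name": "arm_command", "arguments": {"series": [[[0,0,-0.03],[0,0,0],0.7],[[0,0,-0.08],[0,0,0],0.7],[[0,0,-0.13],[0,0,0],0.7],[[0,0,-0.14],[0,0,0],0.7]]}}

```text
time_s: 17.52
tcp_pos: [0.6419, 0.3082, 0.1542]
ee_rot: [0.712, 0.702, 0.006, 0.002]
contact_force: [0.6, 0.6, -0.2]
grip_width: 0.0228
```

Run:
```python
from h import *
st(); go((.552,.127,.14),178.7); t=viewer.get_image("top"); s=viewer.get_image("scene"); print([ (onz(d,*b[2],.025).round(3),b[1],b[2]) for d in(t,s) for b in boxes(d)]); print(jar(t,269,263,z=.057))
```

```text
t 17.52 tcp [0.6419 0.3082 0.1542] yaw 89.3 z [ 0.012  0.005 -1.   ] F [ 0.6  0.6 -0.2] w 0.0228 q [-0.3   0.58 -0.29  1.49  0.18  1.08 -0.64]
shift [-0.1825 -0.0877  0.0122] rot [ 0.014  0.005 -1.561] deg 89.4 rows 8.4
[(array([ 1.076, -0.265,  0.025]), np.float64(94.4), array([386.,  81.])), (array([0.674, 0.333, 0.025]), np.float64(42.5), array([206., 197.])), (array([ 0.43 , -0.342,  0.025]), np.float64(83.3), array([421., 271.])), (array([ 0.483, -0.44 ,  0.025]), np.float64(57.9), array([196., 196.])), (array([0.551, 0.189, 0.025]), np.float64(175.9), array([413., 232.])), (array([ 0.896, -0.434,  0.025]), np.float64(98.8), array([126., 306.]))]
(array([0.4589, 0.1246, 0.057 ]), array([  7,   8,  14,  13, 139], dtype=int32))
```

{"name": "arm_command", "arguments": {"series": [[[-0.05,-0.03,0],[0,0,-0.18],0.7],[[-0.1,-0.06,0],[0,0,-0.36],0.7],[[-0.1825,-0.088,0.01],[0.014,0.005,-0.6],0.7],[[-0.1825,-0.088,0.012],[0.014,0.005,-1.0],0.7],[[-0.1825,-0.088,0.012],[0.014,0.005,-1.561],0.7],[[-0.1825,-0.088,0.012],[0.014,0.005,-1.561],0.7],[[-0.1825,-0.088,0.012],[0.014,0.005,-1.561],0.7],[[-0.1825,-0.088,0.012],[0.014,0.005,-1.561],0.7]]}}

```text
time_s: 18.62
tcp_pos: [0.5475, 0.125, 0.1347]
ee_rot: [0.046, 0.999, -0.002, -0.005]
contact_force: [0.5, 0.1, -0.5]
grip_width: 0.0232
```

Run:
```python
from h import *
st(); go((.552,.127,.0225),178.7)
```

```text
t 18.62 tcp [0.5475 0.125  0.1347] yaw 174.7 z [-0.011 -0.004 -1.   ] F [ 0.5  0.1 -0.5] w 0.0232 q [ 0.17  0.39 -0.56  1.87  0.25  0.97  0.98]
shift [-0.0055  0.003   0.1121] rot [-0.004 -0.011 -0.07 ] deg 4.1 rows 1.8
```

{"name": "arm_command", "arguments": {"series": [[[-0.005,0.003,0.03],[-0.004,-0.011,-0.07],0.7],[[-0.0055,0.003,0.07],[-0.004,-0.011,-0.07],0.7],[[-0.0055,0.003,0.1],[-0.004,-0.011,-0.07],0.7],[[-0.0055,0.003,0.112],[-0.004,-0.011,-0.07],0.7],[[-0.0055,0.003,0.112],[-0.004,-0.011,-0.07],0.7],[[-0.0055,0.003,0.112],[-0.004,-0.011,-0.07],0.4],[[-0.0055,0.003,0.112],[-0.004,-0.011,-0.07],0.2],[[-0.0055,0.003,0.112],[-0.004,-0.011,-0.07],0.1]]}}

```text
time_s: 19.62
tcp_pos: [0.5526, 0.1272, 0.0234]
ee_rot: [0.011, 1.0, -0.0, 0.001]
contact_force: [0.2, 0.0, -0.3]
grip_width: 0.0385
```

{"name": "arm_command", "arguments": {"series": [[[0,0,-0.05],[0,0,0],0.0],[[0,0,-0.1],[0,0,0],-0.05],[[0,0,-0.15],[0,0,0],-0.05],[[0,0,-0.16],[0,0,0],-0.05]]}}

```text
time_s: 20.12
tcp_pos: [0.5553, 0.1284, 0.1883]
ee_rot: [0.011, 1.0, 0.001, 0.005]
contact_force: [0.7, -0.1, 0.3]
grip_width: 0.0451
```

Run:
```python
from h import *
st(); go((.433,-.347,.18),84);go((.433,-.347,.11),84); s=viewer.get_image("scene"); crop(s,330,130,490,290,4,"c5.png");t=viewer.get_image("top"); print([ (onz(d,*b[2],.025).round(3),b[1],b[2]) for d in(t,s) for b in boxes(d)])
```

```text
t 20.12 tcp [0.5553 0.1284 0.1883] yaw 178.7 z [ 0.011  0.001 -1.   ] F [ 0.7 -0.1  0.3] w 0.0451 q [ 0.21  0.33 -0.6   1.82  0.22  1.05  1.07]
shift [ 0.1114 -0.478   0.0063] rot [0.01  0.007 1.653] deg 94.7 rows 8.8
shift [ 0.1122 -0.4782  0.0763] rot [0.01  0.007 1.653] deg 94.7 rows 8.8
[(array([ 1.08 , -0.29 ,  0.025]), np.float64(94.5), array([393.,  80.])), (array([0.467, 0.041, 0.025]), np.float64(18.0), array([297., 261.])), (array([ 0.43 , -0.342,  0.025]), np.float64(83.3), array([421., 271.])), (array([ 0.483, -0.44 ,  0.025]), np.float64(57.5), array([196., 196.])), (array([0.552, 0.13 , 0.025]), np.float64(179.5), array([390., 230.])), (array([0.551, 0.189, 0.025]), np.float64(177.8), array([413., 232.])), (array([ 0.896, -0.436,  0.025]), np.float64(98.7), array([125., 306.]))]
```

View pics/c5.png

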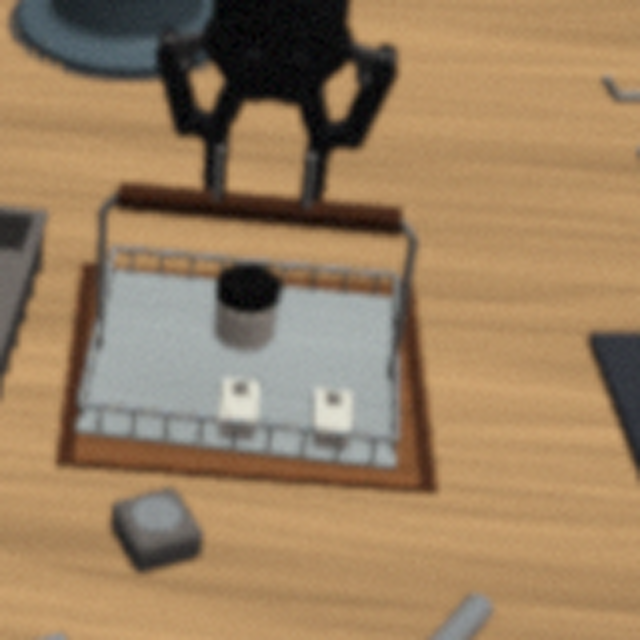

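{"name": "arm_command", "arguments": {"series": [[[0.111,-0.478,0.006],[0.01,0.007,1.653],-0.05],[[0.111,-0.478,0.006],[0.01,0.007,1.653],-0.05],[[0.111,-0.478,0.006],[0.01,0.007,1.653],-0.05],[[0.111,-0.478,0.006],[0.01,0.007,1.653],-0.05],[[0.111,-0.478,0.006],[0.01,0.007,1.653],-0.05],[[0.111,-0.478,0.006],[0.01,0.007,1.653],-0.05],[[0.111,-0.478,0.006],[0.01,0.007,1.653],-0.05],[[0.111,-0.478,0.006],[0.01,0.007,1.653],-0.05]]}}

```text
time_s: 21.22
tcp_pos: [0.4285, -0.3497, 0.1759]
ee_rot: [0.693, 0.721, -0.003, -0.003]
contact_force: [0.8, -0.2, 0.5]
grip_width: 0.045
```

Run:
```python
from h import *
st(); go((.433,-.347,.09),84)
```

```text
t 21.23 tcp [ 0.4285 -0.3497  0.1759] yaw 92.3 z [-0.009  0.    -1.   ] F [ 0.8 -0.2  0.5] w 0.045 q [ 0.71  0.27 -0.12  1.88  0.04  1.01  0.61]
shift [0.0025 0.0054 0.0858] rot [-0.009 -0.     0.144] deg 8.3 rows 1.4
```

{"name": "arm_command", "arguments": {"series": [[[0.0025,0.005,0.086],[-0.009,0,0.144],-0.05],[[0.0025,0.005,0.086],[-0.009,0,0.144],-0.05],[[0.0025,0.005,0.086],[-0.009,0,0.144],-0.05]]}}

```text
time_s: 21.6
tcp_pos: [0.4286, -0.3444, 0.085]
ee_rot: [0.743, 0.669, -0.001, -0.005]
contact_force: [-1.0, 0.0, 0.2]
grip_width: 0.045
```

Run:
```python
from h import *
st(); go((.433,-.3465,.006),84); s=viewer.get_image("scene"); crop(s,170,110,290,240,5,"d1.png")
```

```text
t 21.6 tcp [ 0.4286 -0.3444  0.085 ] yaw 84.0 z [-0.009  0.006 -1.   ] F [-1.   0.   0.2] w 0.045 q [ 0.69  0.39 -0.1   1.94  0.05  0.83  0.45]
shift [-0.002   0.0053  0.079 ] rot [-0.009 -0.005  0.   ] deg 0.6 rows 1.3
```

View pics/d1.png

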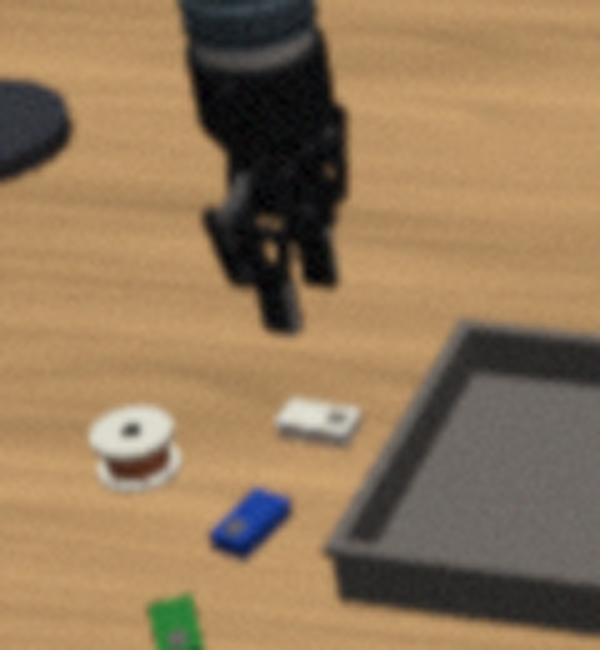

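{"name": "arm_command", "arguments": {"series": [[[-0.002,0.005,0.03],[-0.009,-0.005,0],-0.05],[[-0.002,0.005,0.06],[-0.009,-0.005,0],-0.05],[[-0.002,0.005,0.079],[-0.009,-0.005,0],-0.05],[[-0.002,0.005,0.079],[-0.009,-0.005,0],-0.05],[[-0.002,0.005,0.079],[-0.009,-0.005,0],0.2],[[-0.002,0.005,0.079],[-0.009,-0.005,0],0.5],[[-0.002,0.005,0.079],[-0.009,-0.005,0],0.7],[[-0.002,0.005,0.079],[-0.009,-0.005,0],0.7]]}}

```text
time_s: 22.65
tcp_pos: [0.4364, -0.3489, 0.0099]
ee_rot: [0.743, 0.669, 0.001, 0.004]
contact_force: [-0.4, -0.2, 7.3]
grip_width: 0.0228
```

Run:
```python
from h import *
st()
```

```text
t 22.65 tcp [ 0.4364 -0.3489  0.0099] yaw 84.0 z [ 0.006 -0.005 -1.   ] F [-0.4 -0.2  7.3] w 0.0228 q [ 0.68  0.51 -0.09  1.96  0.07  0.67  0.44]
```

{"name": "arm_command", "arguments": {"series": [[[0,0,-0.03],[0,0,0],0.7],[[0,0,-0.08],[0,0,0],0.7],[[0,0,-0.13],[0,0,0],0.7],[[0,0,-0.18],[0,0,0],0.7],[[0,0,-0.18],[0,0,0],0.7]]}}

```text
time_s: 23.28
tcp_pos: [0.4383, -0.3503, 0.1954]
ee_rot: [0.743, 0.669, 0.002, 0.009]
contact_force: [0.0, 0.4, -0.3]
grip_width: 0.0232
```

Run:
```python
from h import *
st(); go((.552,.066,.18),178.7)
```

```text
t 23.27 tcp [ 0.4383 -0.3503  0.1954] yaw 84.0 z [ 0.015 -0.011 -1.   ] F [ 0.   0.4 -0.3] w 0.0232 q [ 0.7   0.25 -0.11  1.86  0.03  1.02  0.47]
shift [0.426  0.0695 0.0125] rot [ 0.005  0.021 -1.652] deg 94.7 rows 8.8
```

{"name": "arm_command", "arguments": {"series": [[[0.426,0.07,0.012],[0.005,0.02,-1.652],0.7],[[0.426,0.07,0.012],[0.005,0.02,-1.652],0.7],[[0.426,0.07,0.012],[0.005,0.02,-1.652],0.7],[[0.426,0.07,0.012],[0.005,0.02,-1.652],0.7],[[0.426,0.07,0.012],[0.005,0.02,-1.652],0.7],[[0.426,0.07,0.012],[0.005,0.02,-1.652],0.7],[[0.426,0.07,0.012],[0.005,0.02,-1.652],0.7],[[0.426,0.07,0.012],[0.005,0.02,-1.652],0.7]]}}

```text
time_s: 24.28
tcp_pos: [0.5516, 0.0738, 0.1797]
ee_rot: [0.079, 0.997, 0.002, -0.0]
contact_force: [0.1, -0.8, -0.4]
grip_width: 0.0228
```

Run:
```python
from h import *
st(); go((.552,.066,.12),178.7); go((.552,.066,.0235),178.7)
```

```text
t 24.27 tcp [0.5516 0.0738 0.1797] yaw 171.0 z [-0.     0.004 -1.   ] F [ 0.1 -0.8 -0.4] w 0.0228 q [ 0.28  0.32 -0.57  1.85  0.19  1.03  1.05]
shift [-0.0016 -0.0079  0.0596] rot [ 0.004 -0.001 -0.135] deg 7.7 rows 1.0
shift [-0.0017 -0.0082  0.1561] rot [ 0.004 -0.001 -0.135] deg 7.7 rows 2.5
```

{"name": "arm_command", "arguments": {"series": [[[-0.002,0.008,0.04],[0.004,0,-0.135],0.7],[[-0.002,0.008,0.04],[0.004,0,-0.135],0.7]]}}

```text
time_s: 24.52
tcp_pos: [0.5506, 0.0823, 0.1354]
ee_rot: [0.011, 1.0, -0.0, -0.005]
contact_force: [0.4, -0.3, -1.0]
grip_width: 0.023
```

Run:
```python
from h import *
st(); go((.552,.066,.0235),178.7)
```

```text
t 24.52 tcp [0.5506 0.0823 0.1354] yaw 178.8 z [-0.011  0.    -1.   ] F [ 0.4 -0.3 -1. ] w 0.023 q [ 0.27  0.38 -0.58  1.88  0.25  0.96  1.13]
shift [-0.003  -0.0162  0.1119] rot [-0.    -0.011  0.002] deg 0.6 rows 1.8
```

{"name": "arm_command", "arguments": {"series": [[[-0.003,-0.016,0.02],[0,-0.011,0],0.7],[[-0.003,-0.016,0.04],[0,-0.011,0],0.7],[[-0.003,-0.016,0.08],[0,-0.011,0],0.7],[[-0.003,-0.016,0.112],[0,-0.011,0],0.7],[[-0.003,-0.016,0.112],[0,-0.011,0],0.7],[[-0.003,-0.016,0.112],[0,-0.011,0],0.4],[[-0.003,-0.016,0.112],[0,-0.011,0],0.2],[[-0.003,-0.016,0.112],[0,-0.011,0],0.1]]}}

```text
time_s: 25.52
tcp_pos: [0.5529, 0.0663, 0.0246]
ee_rot: [0.011, 1.0, -0.0, 0.001]
contact_force: [-0.2, 0.6, 0.6]
grip_width: 0.0389
```

{"name": "arm_command", "arguments": {"series": [[[0,0,-0.05],[0,0,0],0.0],[[0,0,-0.1],[0,0,0],-0.05],[[0,0,-0.15],[0,0,0],-0.05],[[0,0,-0.2],[0,0,0],-0.05],[[0,0,-0.23],[0,0,0],-0.05]]}}

```text
time_s: 26.15
tcp_pos: [0.5534, 0.0669, 0.2585]
ee_rot: [0.011, 1.0, -0.0, 0.004]
contact_force: [-0.1, 0.0, -0.2]
grip_width: 0.0449
```

Run:
```python
from h import *
st(); s=viewer.get_image("scene"); t=viewer.get_image("top"); cv2.imwrite("pics/t6.png",t["frame"][:,:,::-1]); crop(s,330,130,490,290,4,"d3.png"); print([ (onz(d,*b[2],.025).round(3),b[1],b[2]) for d in(t,s) for b in boxes(d)])
go((.489,.129,.22),88.9)
```

```text
t 26.15 tcp [0.5534 0.0669 0.2585] yaw 178.8 z [ 0.008 -0.    -1.   ] F [-0.1  0.  -0.2] w 0.0449 q [ 0.35  0.24 -0.62  1.77  0.15  1.17  1.23]
[(array([ 0.483, -0.44 ,  0.025]), np.float64(55.4), array([196., 196.])), (array([0.549, 0.067, 0.025]), np.float64(7.0), array([366., 227.])), (array([0.552, 0.13 , 0.025]), np.float64(0.5), array([390., 230.])), (array([0.551, 0.189, 0.025]), np.float64(177.8), array([413., 232.])), (array([ 0.875, -0.287,  0.025]), np.float64(98.3), array([192., 307.]))]
shift [0.068  0.0603 0.0391] rot [0.01  0.01  1.569] deg 89.9 rows 8.4
```

View pics/d3.png

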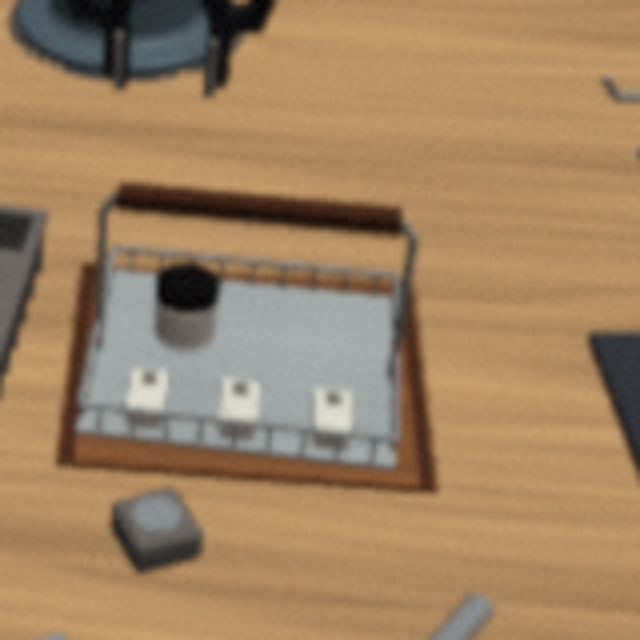

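View pics/t6.png

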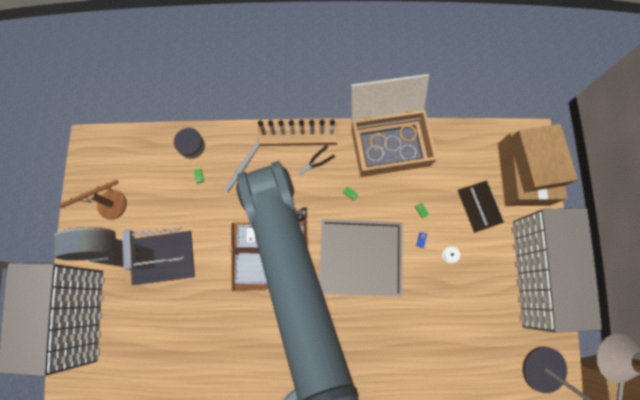

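Run:
```python
from h import *
s=viewer.get_image("scene"); u,v=cp(188,287,330,130,4); print(u,v); print(onz(s,u,v,.057)); print(jar(s,377,202,z=.057,r=10))
print(onz(s,*cp(248,287,330,130,4),.057))
```

```text
376.625 201.375
[0.47490821 0.08759697 0.057     ]
(array([0.4809, 0.0859, 0.057 ]), array([  2,   3,  17,  18, 196], dtype=int32))
[0.46901336 0.12800032 0.057     ]
```

Run:
```python
from h import *
go((.489,.117,.20),89.0)
```

```text
shift [0.0661 0.0488 0.0566] rot [0.006 0.006 1.567] deg 89.8 rows 8.4
```

{"name": "arm_command", "arguments": {"series": [[[0.066,0.049,0.03],[0.006,0.006,1.567],-0.05],[[0.066,0.049,0.03],[0.006,0.006,1.567],-0.05],[[0.066,0.049,0.03],[0.006,0.006,1.567],-0.05],[[0.066,0.049,0.03],[0.006,0.006,1.567],-0.05],[[0.066,0.049,0.056],[0.006,0.006,1.567],-0.05],[[0.066,0.049,0.056],[0.006,0.006,1.567],-0.05],[[0.066,0.049,0.056],[0.006,0.006,1.567],-0.05],[[0.066,0.049,0.056],[0.006,0.006,1.567],-0.05]]}}

```text
time_s: 27.3
tcp_pos: [0.4875, 0.1167, 0.1986]
ee_rot: [0.692, 0.722, -0.002, -0.001]
contact_force: [0.0, 0.4, -0.0]
grip_width: 0.045
```

Run:
```python
from h import *
st(); go((.489,.117,.15),89.0);go((.489,.117,.119),89.0); s=viewer.get_image("scene"); crop(s,330,110,490,270,4,"e1.png")
```

```text
t 27.3 tcp [0.4875 0.1167 0.1986] yaw 92.5 z [-0.004 -0.001 -1.   ] F [ 0.   0.4 -0. ] w 0.045 q [ 0.15  0.18 -0.51  1.96  0.1   1.03 -0.36]
shift [0.0003 0.0017 0.0486] rot [-0.004  0.001  0.061] deg 3.5 rows 0.8
shift [0.0003 0.0018 0.0796] rot [-0.004  0.001  0.061] deg 3.5 rows 1.3
```

View pics/e1.png

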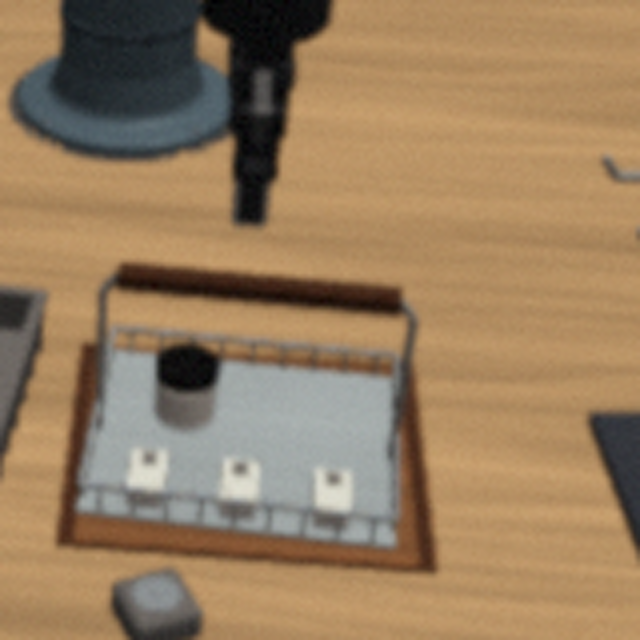

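{"name": "arm_command", "arguments": {"series": [[[0,0.002,0.03],[-0.004,0.001,0.061],-0.05],[[0,0.002,0.055],[-0.004,0.001,0.061],-0.05],[[0,0.002,0.08],[-0.004,0.001,0.061],-0.05],[[0,0.002,0.08],[-0.004,0.001,0.061],-0.05],[[0,0.002,0.08],[-0.004,0.001,0.061],0.2],[[0,0.002,0.08],[-0.004,0.001,0.061],0.5],[[0,0.002,0.08],[-0.004,0.001,0.061],0.8],[[0,0.002,0.08],[-0.004,0.001,0.061],0.9]], "squeeze": 60}}

```text
time_s: 28.35
tcp_pos: [0.4905, 0.1169, 0.1198]
ee_rot: [0.715, 0.699, 0.001, 0.001]
contact_force: [-0.2, -0.7, 2.6]
grip_width: 0.0148
```

Run:
```python
from h import *
st(); s=viewer.get_image("scene"); crop(s,330,110,490,270,4,"e2.png")
```

```text
t 28.35 tcp [0.4905 0.1169 0.1198] yaw 88.8 z [ 0.003  0.    -1.   ] F [-0.2 -0.7  2.6] w 0.0148 q [ 0.12  0.29 -0.49  2.02  0.17  0.87 -0.48]
```

View pics/e2.png

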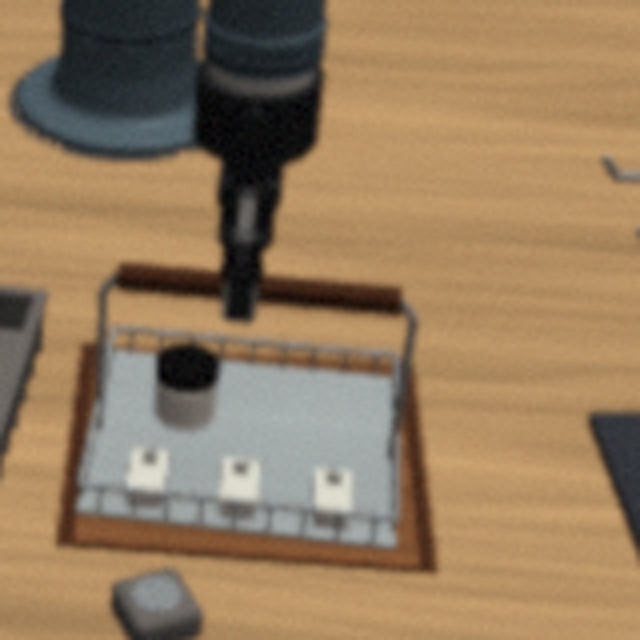

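{"name": "arm_command", "arguments": {"series": [[[0,0,-0.008],[0,0,0],0.9],[[0,0,-0.02],[0,0,0],0.9],[[0,0,-0.04],[0,0,0],0.9],[[0,0,-0.06],[0,0,0],0.9],[[0,0,-0.08],[0,0,0],0.9],[[0,0,-0.1],[0,0,0],0.9],[[0,0,-0.1],[0,0,0],0.9]]}}

```text
time_s: 29.28
tcp_pos: [0.4912, 0.1174, 0.2216]
ee_rot: [0.715, 0.699, 0.003, 0.002]
contact_force: [-0.3, 0.3, -3.2]
grip_width: 0.0147
```

Run:
```python
from h import *
st(); s=viewer.get_image("scene"); crop(s,330,70,490,270,3.5,"e3.png")
```

```text
t 29.27 tcp [0.4912 0.1174 0.2216] yaw 88.8 z [ 0.007  0.001 -1.   ] F [-0.3  0.3 -3.2] w 0.0147 q [ 0.16  0.15 -0.51  1.93  0.08  1.07 -0.41]
```

View pics/e3.png

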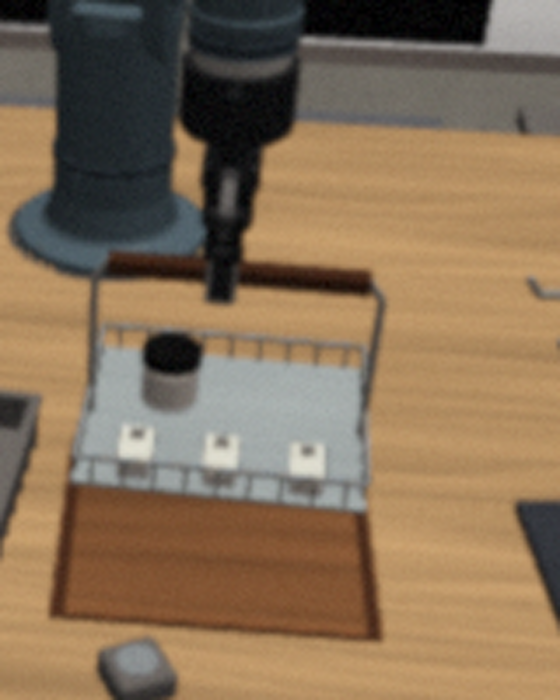

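{"name": "arm_command", "arguments": {"series": [[[0,0,-0.01],[0,0,-0.06],0.9],[[0,0,-0.02],[0,0,-0.16],0.9],[[0,0,-0.025],[0,0,-0.27],0.9],[[0,0,-0.025],[0,0,-0.38],0.9],[[0,0,-0.025],[0,0,-0.5],0.9],[[0,0,-0.025],[0,0,-0.62],0.9],[[0,0,-0.025],[0,0,-0.74],0.9],[[0,0,-0.025],[0,0,-0.86],0.9]]}}

```text
time_s: 30.32
tcp_pos: [0.4888, 0.1166, 0.2436]
ee_rot: [0.356, 0.934, 0.0, 0.0]
contact_force: [-0.4, -0.2, -3.6]
grip_width: 0.0148
```

Run:
```python
from h import *
st(); go((.495,.12,.245),187.3); s=viewer.get_image("scene"); crop(s,330,50,590,270,2.8,"e4.png")
```

```text
t 30.32 tcp [0.4888 0.1166 0.2436] yaw 138.3 z [ 0.001 -0.    -1.   ] F [-0.4 -0.2 -3.6] w 0.0148 q [ 0.22  0.13 -0.57  1.91  0.08  1.12  0.46]
shift [-0.0024  0.0067 -0.0014] rot [ 0.     0.001 -0.855] deg 49.0 rows 4.6
```

View pics/e4.png

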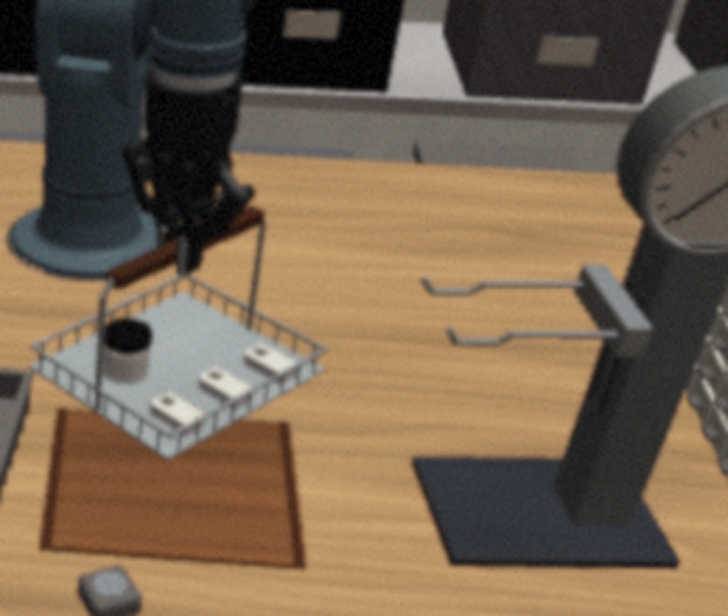

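{"name": "arm_command", "arguments": {"series": [[[0,0,0],[0,0,-0.12],0.9],[[0,0,0],[0,0,-0.24],0.9],[[0,0,0],[0,0,-0.36],0.9],[[0,0,0],[0,0,-0.48],0.9],[[0,0,0],[0,0,-0.6],0.9],[[0,0,0],[0,0,-0.72],0.9],[[0,0,0],[0,0,-0.81],0.9],[[0,0,0],[0,0,-0.855],0.9]]}}

```text
time_s: 31.38
tcp_pos: [0.4877, 0.1163, 0.2422]
ee_rot: [-0.065, 0.998, -0.0, -0.001]
contact_force: [0.5, 0.2, -3.0]
grip_width: 0.015
```

Run:
```python
from h import *
st(); go((.526,.242,.247),187.3)
```

```text
t 31.38 tcp [0.4877 0.1163 0.2422] yaw -172.6 z [-0.002 -0.001 -1.   ] F [ 0.5  0.2 -3. ] w 0.015 q [ 0.28  0.14 -0.64  1.91  0.09  1.12  1.31]
shift [-0.0542  0.1197 -0.005 ] rot [-0.    -0.002  0.002] deg 0.2 rows 2.1
```

{"name": "arm_command", "arguments": {"series": [[[-0.01,0.022,-0.003],[0,0,0],0.9],[[-0.025,0.055,-0.005],[0,0,0],0.9],[[-0.04,0.088,-0.005],[0,0,0],0.9],[[-0.05,0.11,-0.005],[0,0,0],0.9],[[-0.054,0.12,-0.005],[0,0,0],0.9],[[-0.054,0.12,-0.005],[0,0,0],0.9]]}}

```text
time_s: 32.12
tcp_pos: [0.525, 0.2423, 0.2461]
ee_rot: [-0.065, 0.998, -0.001, -0.002]
contact_force: [-0.3, -0.5, -4.0]
grip_width: 0.0149
```

Run:
```python
from h import *
st(); go((.5106,.3605,.247),187.3); s=viewer.get_image("scene"); crop(s,400,60,600,260,4,"e5.png"); t=viewer.get_image("top"); crop(t,100,190,260,300,5,"e6.png")
```

```text
t 32.12 tcp [0.525  0.2423 0.2461] yaw -172.5 z [-0.004 -0.001 -1.   ] F [-0.3 -0.5 -4. ] w 0.0149 q [ 0.08  0.31 -0.69  1.73  0.21  1.18  1.03]
shift [-0.001  0.119 -0.001] rot [-0.001 -0.004  0.003] deg 0.3 rows 1.9
```

View pics/e5.png

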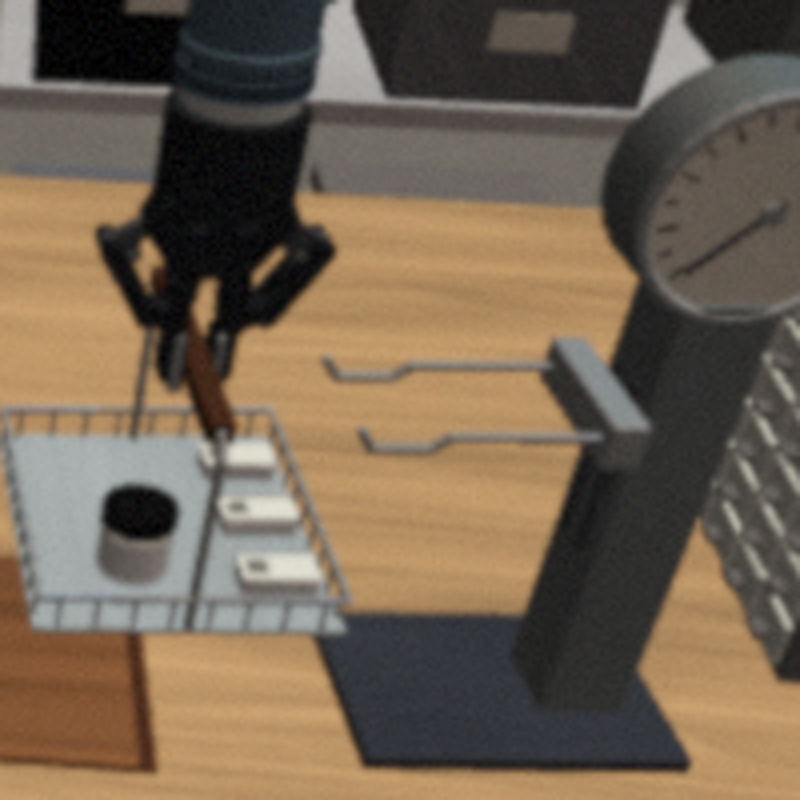

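View pics/e6.png

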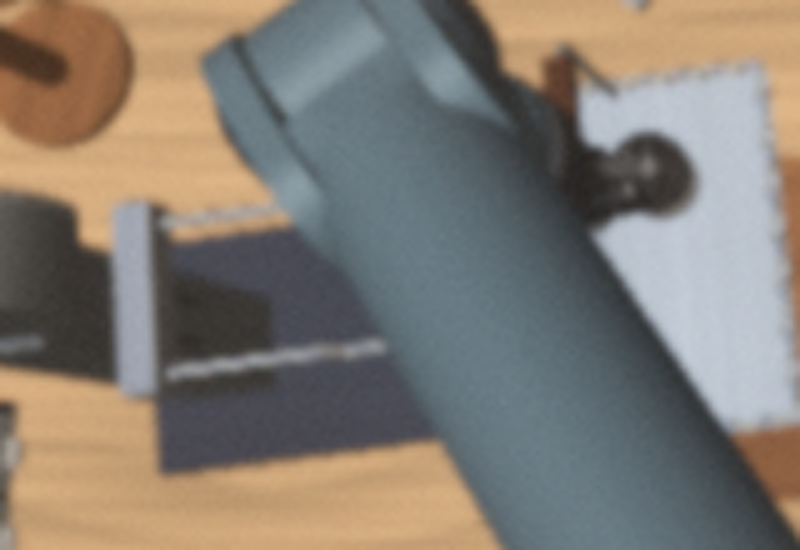

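{"name": "arm_command", "arguments": {"series": [[[0,0.015,-0.001],[0,0,0],0.9],[[0,0.038,-0.001],[0,0,0],0.9],[[0,0.061,-0.001],[0,0,0],0.9],[[-0.001,0.084,-0.001],[0,0,0],0.9],[[-0.001,0.105,-0.001],[0,0,0],0.9],[[-0.001,0.115,-0.001],[0,0,0],0.9],[[-0.001,0.119,-0.001],[0,0,0],0.9],[[-0.001,0.119,-0.001],[0,0,0],0.9]]}}

```text
time_s: 33.22
tcp_pos: [0.5117, 0.3581, 0.247]
ee_rot: [-0.063, 0.998, -0.002, -0.002]
contact_force: [-0.1, 0.5, -2.7]
grip_width: 0.0148
```

Run:
```python
from h import *
st(); go((.5106,.3605,.214),187.3); s=viewer.get_image("scene"); crop(s,430,60,600,230,4.7,"e7.png"); t=viewer.get_image("top"); crop(t,100,190,260,300,5,"e8.png")
```

```text
t 33.23 tcp [0.5117 0.3581 0.247 ] yaw -172.7 z [-0.003 -0.003 -1.   ] F [-0.1  0.5 -2.7] w 0.0148 q [-0.12  0.41 -0.71  1.61  0.28  1.22  0.81]
shift [0.0006 0.0026 0.033 ] rot [-0.003 -0.004 -0.   ] deg 0.3 rows 0.5
```

View pics/e7.png

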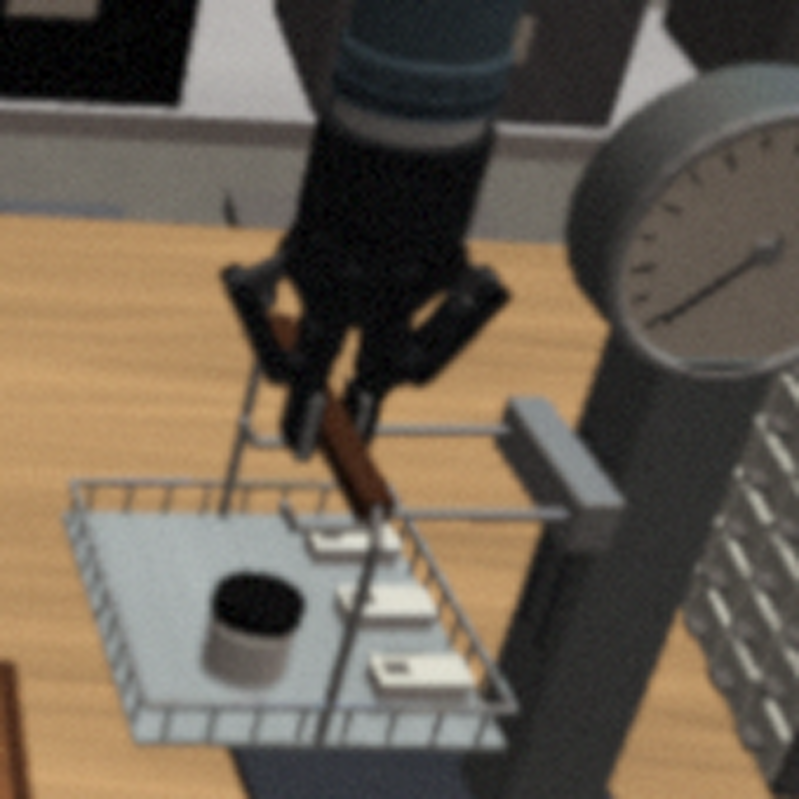

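View pics/e8.png

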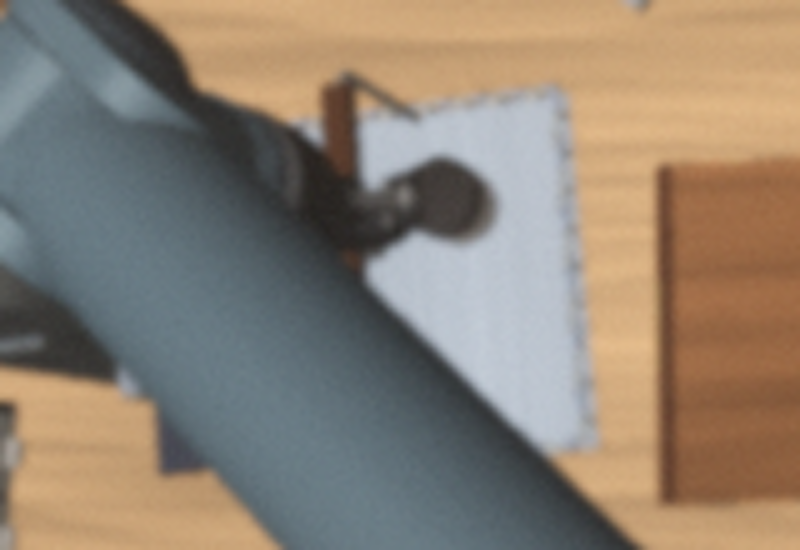

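{"name": "arm_command", "arguments": {"series": [[[0,0.002,0.005],[0,0,0],0.9],[[0,0.002,0.01],[0,0,0],0.9],[[0,0.002,0.015],[0,0,0],0.9],[[0,0.002,0.02],[0,0,0],0.9],[[0,0.002,0.024],[0,0,0],0.9],[[0,0.002,0.027],[0,0,0],0.9],[[0,0.002,0.03],[0,0,0],0.9],[[0,0.002,0.03],[0,0,0],0.9]]}}

```text
time_s: 34.33
tcp_pos: [0.5115, 0.3592, 0.2166]
ee_rot: [-0.063, 0.998, -0.002, -0.002]
contact_force: [0.3, -0.4, -3.1]
grip_width: 0.0152
```

Run:
```python
from h import *
st(); s=viewer.get_image("scene"); crop(s,450,90,590,230,5.7,"f1.png")
```

```text
t 34.33 tcp [0.5115 0.3592 0.2166] yaw -172.8 z [-0.003 -0.004 -1.   ] F [ 0.3 -0.4 -3.1] w 0.0152 q [-0.14  0.44 -0.7   1.64  0.3   1.17  0.79]
```

View pics/f1.png

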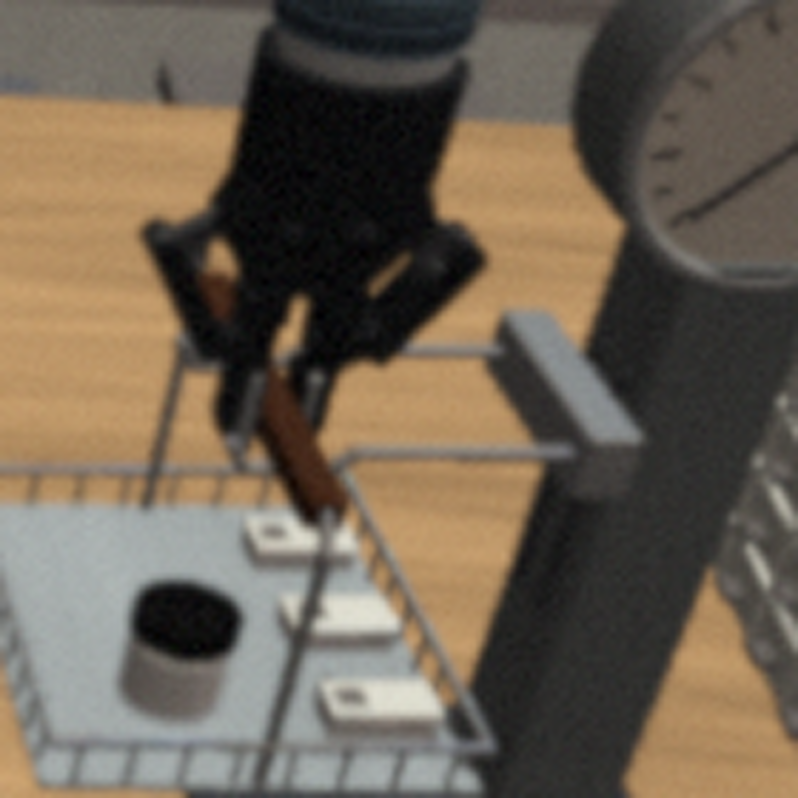

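{"name": "arm_command", "arguments": {"series": [[[0,0,0.003],[0,0,0],0.9],[[0,0,0.005],[0,0,0],0.9],[[0,0,0.008],[0,0,0],0.9],[[0,0,0.01],[0,0,0],0.9],[[0,0,0.013],[0,0,0],0.9],[[0,0,0.015],[0,0,0],0.9],[[0,0,0.015],[0,0,0],0.9]]}}

```text
time_s: 35.25
tcp_pos: [0.5116, 0.3593, 0.2019]
ee_rot: [-0.063, 0.998, -0.002, -0.002]
contact_force: [-0.1, 0.1, -2.2]
grip_width: 0.0148
```

Run:
```python
from h import *
st(); s=viewer.get_image("scene"); crop(s,450,90,590,230,5.7,"f2.png")
```

```text
t 35.25 tcp [0.5116 0.3593 0.2019] yaw -172.8 z [-0.003 -0.004 -1.   ] F [-0.1  0.1 -2.2] w 0.0148 q [-0.14  0.46 -0.69  1.66  0.31  1.15  0.78]
```

View pics/f2.png

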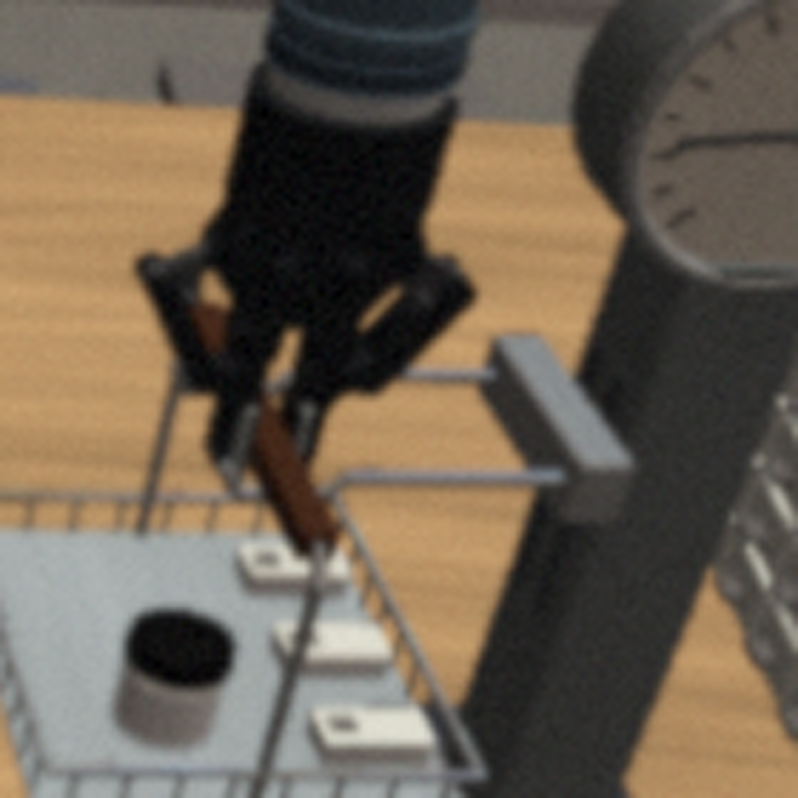

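{"name": "arm_command", "arguments": {"series": [[[0,0,0.003],[0,0,0],0.9],[[0,0,0.005],[0,0,0],0.9],[[0,0,0.008],[0,0,0],0.9],[[0,0,0.01],[0,0,0],0.9],[[0,0,0.013],[0,0,0],0.9],[[0,0,0.015],[0,0,0],0.9],[[0,0,0.018],[0,0,0],0.9],[[0,0,0.018],[0,0,0],0.9]]}}

```text
time_s: 36.3
tcp_pos: [0.5117, 0.3594, 0.1839]
ee_rot: [-0.063, 0.998, -0.002, -0.001]
contact_force: [-0.1, 0.0, -0.0]
grip_width: 0.0149
```

Run:
```python
from h import *
st()
```

```text
t 36.3 tcp [0.5117 0.3594 0.1839] yaw -172.8 z [-0.003 -0.003 -1.   ] F [-0.1  0.  -0. ] w 0.0149 q [-0.15  0.48 -0.69  1.67  0.33  1.12  0.77]
```

{"name": "arm_command", "arguments": {"series": [[[0,0,0.001],[0,0,0],0.9],[[0,0,0.001],[0,0,0],0.6],[[0,0,0.001],[0,0,0],0.4],[[0,0,0.001],[0,0,0],0.2],[[0,0,0.001],[0,0,0],0.0],[[0,0,0.001],[0,0,0],-0.1],[[0,0,0.001],[0,0,0],-0.1],[[0,0,0.001],[0,0,0],-0.1]]}}

```text
time_s: 37.3
tcp_pos: [0.5117, 0.3594, 0.1829]
ee_rot: [-0.063, 0.998, -0.002, -0.001]
contact_force: [0.0, -0.1, 0.2]
grip_width: 0.047
```

Run:
```python
from h import *
st(); s=viewer.get_image("scene"); crop(s,450,60,650,230,4,"f3.png")
```

```text
t 37.3 tcp [0.5117 0.3594 0.1829] yaw -172.8 z [-0.003 -0.003 -1.   ] F [ 0.  -0.1  0.2] w 0.047 q [-0.15  0.48 -0.68  1.67  0.33  1.11  0.77]
```

View pics/f3.png

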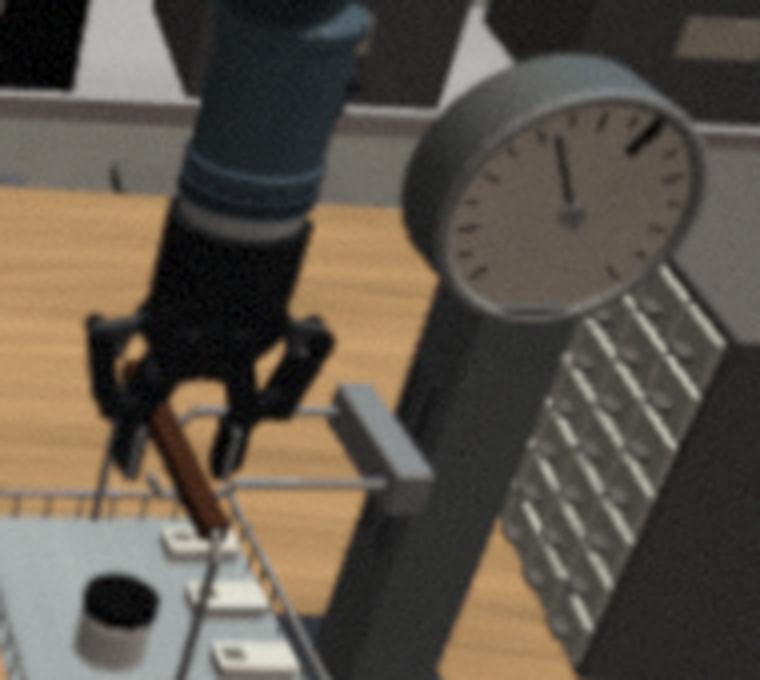

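{"name": "arm_command", "arguments": {"series": [[[0,0,-0.015],[0,0,0],-0.1],[[0,0,-0.035],[0,0,0],-0.1],[[0,0,-0.06],[0,0,0],-0.1],[[0,0,-0.07],[0,0,0],-0.1],[[0,0,-0.07],[0,0,0],-0.1],[[0,0,-0.07],[0,0,0],-0.1],[[0,0,-0.07],[0,0,0],-0.1],[[0,0,-0.07],[0,0,0],-0.1]]}}

```text
time_s: 38.35
tcp_pos: [0.5116, 0.3593, 0.252]
ee_rot: [-0.063, 0.998, -0.002, -0.002]
contact_force: [0.5, -0.1, -0.0]
grip_width: 0.0471
```

Run:
```python
from h import *
st(); s=viewer.get_image("scene"); crop(s,430,60,630,240,4,"f4.png"); np.save("dial1.npy",s["frame"])
```

```text
t 38.35 tcp [0.5116 0.3593 0.252 ] yaw -172.8 z [-0.004 -0.004 -1.   ] F [ 0.5 -0.1 -0. ] w 0.0471 q [-0.13  0.41 -0.71  1.6   0.28  1.23  0.81]
```

View pics/f4.png

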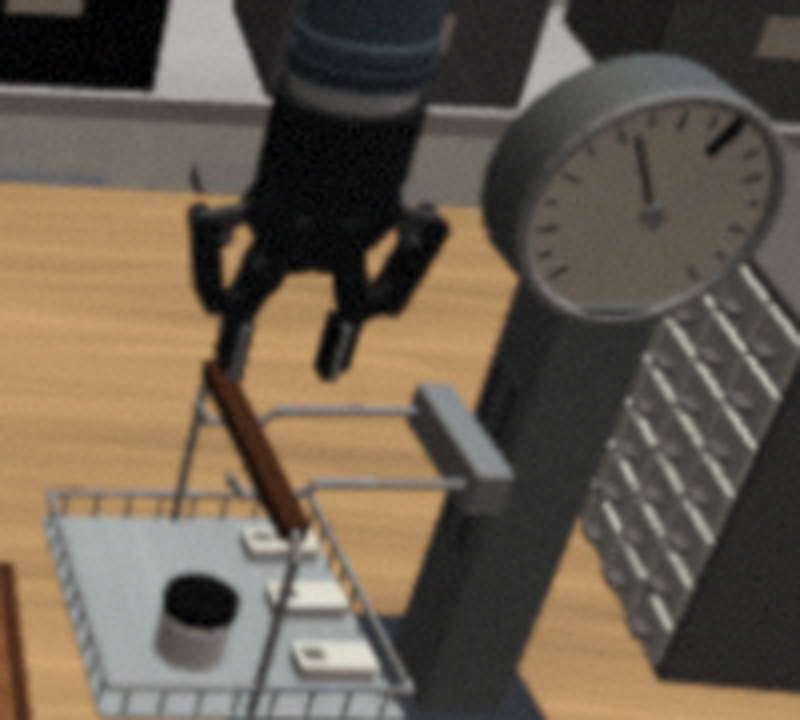

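{"name": "arm_command", "arguments": {"series": [[[0,0,0],[0,0,0],-0.1],[[0,0,0],[0,0,0],-0.1],[[0,0,0],[0,0,0],-0.1],[[0,0,0],[0,0,0],-0.1],[[0,0,0],[0,0,0],-0.1],[[0,0,0],[0,0,0],-0.1],[[0,0,0],[0,0,0],-0.1],[[0,0,0],[0,0,0],-0.1]]}}

```text
time_s: 39.4
tcp_pos: [0.5117, 0.3594, 0.2522]
ee_rot: [-0.063, 0.998, -0.002, -0.002]
contact_force: [0.6, 0.6, 0.2]
grip_width: 0.0472
```

{"name": "arm_command", "arguments": {"series": [[[0,0,0],[0,0,0],-0.1],[[0,0,0],[0,0,0],-0.1],[[0,0,0],[0,0,0],-0.1],[[0,0,0],[0,0,0],-0.1],[[0,0,0],[0,0,0],-0.1],[[0,0,0],[0,0,0],-0.1],[[0,0,0],[0,0,0],-0.1],[[0,0,0],[0,0,0],-0.1]]}}

```text
time_s: 40.4
tcp_pos: [0.5117, 0.3594, 0.2522]
ee_rot: [-0.063, 0.998, -0.002, -0.002]
contact_force: [0.4, -0.3, -0.1]
grip_width: 0.0469
```

Run:
```python
from h import *
st(); s=viewer.get_image("scene"); crop(s,430,60,630,240,4,"f5.png"); a=np.load("dial1.npy").astype(int); d=np.abs(a-s["frame"]).sum(2)
print("dial diff",d[75:140,550:625].max(), d[75:140,550:625].mean(), "bg",d[330:380,380:480].mean(), d[330:380,380:480].max(),"basket",d[150:230,440:530].mean())
# needle angle
```

```text
t 40.4 tcp [0.5117 0.3594 0.2522] yaw -172.8 z [-0.004 -0.004 -1.   ] F [ 0.4 -0.3 -0.1] w 0.0469 q [-0.13  0.41 -0.71  1.6   0.28  1.23  0.81]
dial diff 30 6.664615384615384 bg 5.9452 27 basket 6.197222222222222
```

View pics/f5.png

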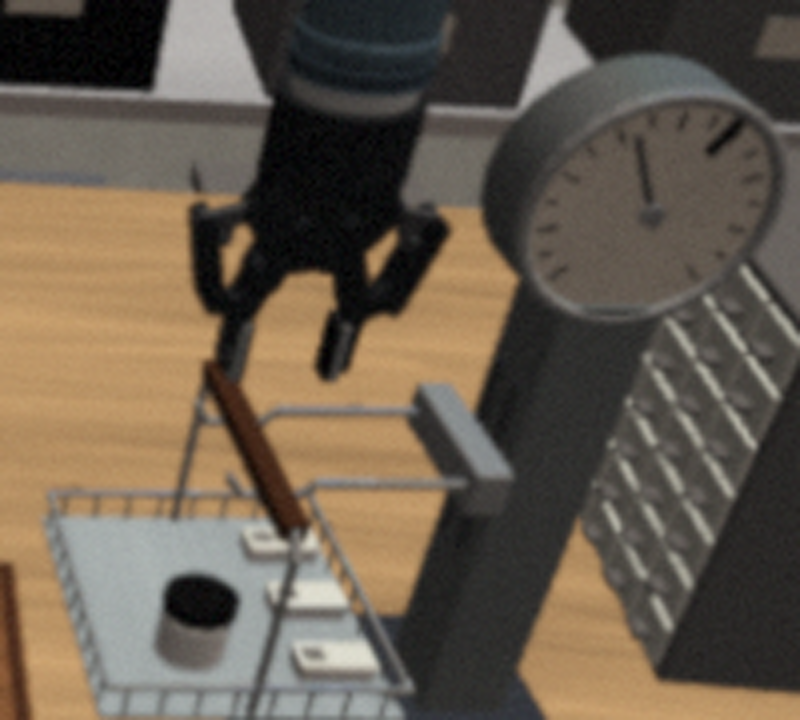

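{"name": "arm_command", "arguments": {"series": [[[0,0,0.015],[0,0,0],-0.1],[[0,0,0.035],[0,0,0],-0.1],[[0,0,0.055],[0,0,0],-0.1],[[0,0,0.069],[0,0,0],-0.1],[[0,0,0.069],[0,0,0],0.1],[[0,0,0.069],[0,0,0],0.4],[[0,0,0.069],[0,0,0],0.6],[[0,0,0.069],[0,0,0],0.9]], "squeeze": 60}}

```text
time_s: 41.45
tcp_pos: [0.5119, 0.3598, 0.1842]
ee_rot: [-0.063, 0.998, -0.001, -0.001]
contact_force: [-0.4, 0.8, 0.1]
grip_width: 0.0151
```

{"name": "arm_command", "arguments": {"series": [[[0,0,0],[0,0,0],0.9],[[0,0,0],[0,0,0],0.9],[[0,0,-0.005],[0,0,0],0.9],[[0,0,-0.01],[0,0,0],0.9],[[0,0,-0.015],[0,0,0],0.9],[[0,0,-0.02],[0,0,0],0.9],[[0,0,-0.025],[0,0,0],0.9],[[0,0,-0.03],[0,0,0],0.9]]}}

```text
time_s: 42.45
tcp_pos: [0.5117, 0.3595, 0.214]
ee_rot: [-0.063, 0.998, -0.002, -0.002]
contact_force: [-0.1, -0.2, -3.5]
grip_width: 0.015
```

Run:
```python
from h import *
st(); s=viewer.get_image("scene"); crop(s,430,60,630,240,4,"g1.png")
```

```text
t 42.45 tcp [0.5117 0.3595 0.214 ] yaw -172.8 z [-0.003 -0.003 -1.   ] F [-0.1 -0.2 -3.5] w 0.015 q [-0.14  0.45 -0.7   1.64  0.31  1.17  0.79]
```

View pics/g1.png

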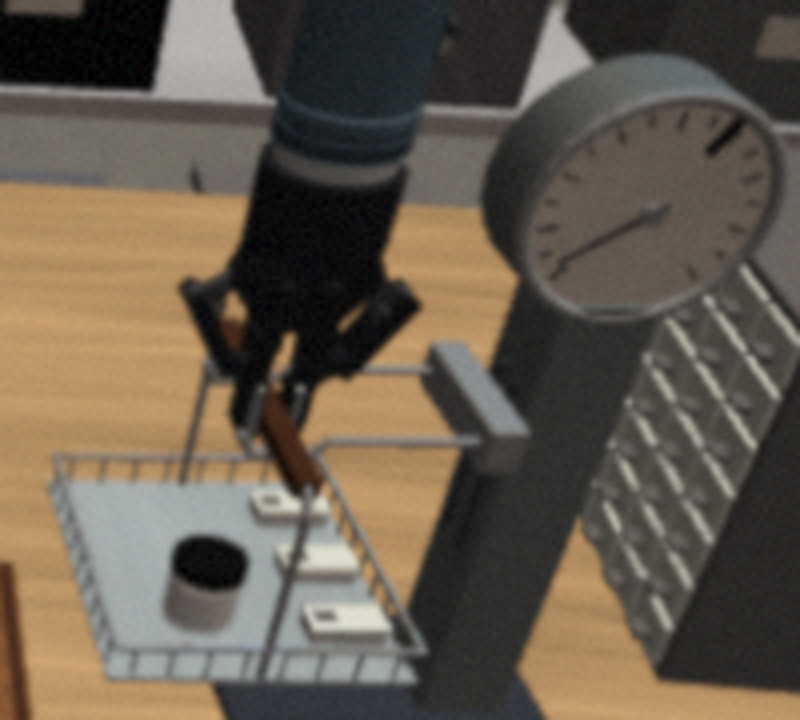

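Gripped again, spring nearly unloaded. Raise clear of the tips, then back out along −y.

{"name": "arm_command", "arguments": {"series": [[[0,0,-0.008],[0,0,0],0.9],[[0,0,-0.018],[0,0,0],0.9],[[0,0,-0.028],[0,0,0],0.9],[[0,0,-0.034],[0,0,0],0.9],[[0,0,-0.036],[0,0,0],0.9],[[0,0,-0.036],[0,0,0],0.9]]}}

```text
time_s: 43.25
tcp_pos: [0.5121, 0.3598, 0.2508]
ee_rot: [-0.063, 0.998, -0.001, -0.001]
contact_force: [0.0, -0.4, -2.9]
grip_width: 0.0148
```

Run:
```python
from h import *
st(); go((.5263,.2415,.25),187.3)
```

```text
t 43.25 tcp [0.5121 0.3598 0.2508] yaw -172.8 z [-0.002 -0.003 -1.   ] F [ 0.  -0.4 -2.9] w 0.0148 q [-0.13  0.41 -0.71  1.61  0.28  1.23  0.81]
shift [ 0.0008 -0.1191  0.0011] rot [-0.003 -0.002 -0.001] deg 0.2 rows 1.9
```

{"name": "arm_command", "arguments": {"series": [[[0,-0.012,0],[0,0,0],0.9],[[0,-0.03,0],[0,0,0],0.9],[[0,-0.055,0],[0,0,0],0.9],[[0.001,-0.08,0],[0,0,0],0.9],[[0.001,-0.105,0],[0,0,0],0.9],[[0.001,-0.13,0],[0,0,0],0.9],[[0.001,-0.15,0],[0,0,0],0.9],[[0.001,-0.155,0],[0,0,0],0.9]]}}

```text
time_s: 44.25
tcp_pos: [0.5313, 0.2018, 0.2509]
ee_rot: [-0.06, 0.998, -0.003, -0.001]
contact_force: [0.4, -0.4, -3.9]
grip_width: 0.0144
```

Run:
```python
from h import *
st(); go((.49,.03,.25),187.3)
s=viewer.get_image("scene"); crop(s,330,40,610,260,2.8,"g2.png")
```

```text
t 44.25 tcp [0.5313 0.2018 0.2509] yaw -173.1 z [-0.002 -0.005 -1.   ] F [ 0.4 -0.4 -3.9] w 0.0144 q [ 0.14  0.29 -0.68  1.75  0.2   1.18  1.1 ]
shift [ 0.0617 -0.1656  0.0018] rot [-0.005 -0.003 -0.006] deg 0.5 rows 2.8
```

View pics/g2.png

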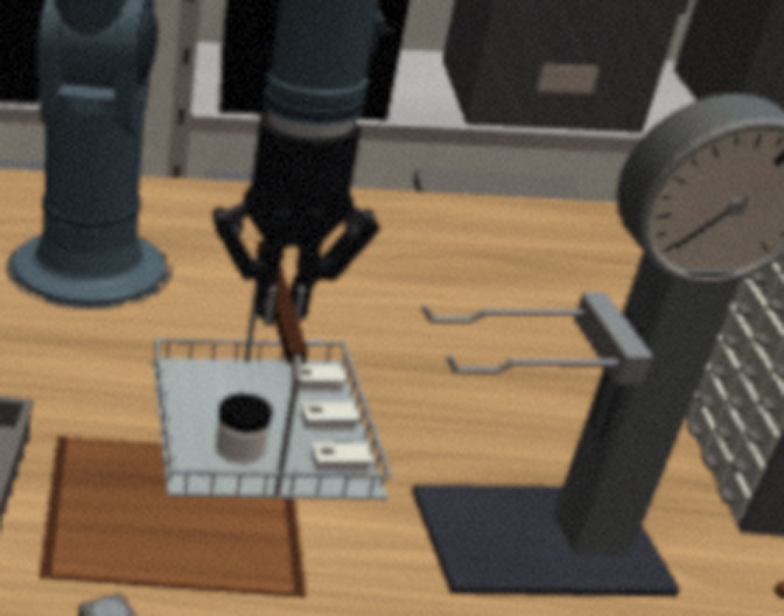

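{"name": "arm_command", "arguments": {"series": [[[0.01,-0.02,0],[0,0,0.06],0.9],[[0.02,-0.05,0],[0,0,0.17],0.9],[[0.03,-0.08,0],[0,0,0.29],0.9],[[0.04,-0.11,0],[0,0,0.41],0.9],[[0.05,-0.14,0],[0,0,0.53],0.9],[[0.06,-0.17,0],[0,0,0.65],0.9],[[0.065,-0.2,0],[0,0,0.77],0.9],[[0.07,-0.22,0],[0,0,0.88],0.9]]}}

```text
time_s: 45.3
tcp_pos: [0.4873, -0.0263, 0.2521]
ee_rot: [0.373, 0.928, -0.003, -0.0]
contact_force: [0.0, 0.3, -2.9]
grip_width: 0.0147
```

Run:
```python
from h import *
st(); go((.4746,-.168,.25),86.9)
```

```text
t 45.3 tcp [ 0.4873 -0.0263  0.2521] yaw 136.2 z [-0.003 -0.005 -1.   ] F [ 0.   0.3 -2.9] w 0.0147 q [ 0.41  0.08 -0.46  1.93  0.05  1.14  0.74]
shift [-0.089  -0.111   0.0029] rot [-0.005  0.004  0.86 ] deg 49.3 rows 4.6
```

{"name": "arm_command", "arguments": {"series": [[[-0.012,-0.014,0.002],[0,0,0.12],0.9],[[-0.026,-0.032,0.002],[0,0,0.24],0.9],[[-0.042,-0.052,0.003],[0,0,0.36],0.9],[[-0.058,-0.072,0.003],[0,0,0.48],0.9],[[-0.072,-0.09,0.003],[0,0,0.6],0.9],[[-0.082,-0.104,0.003],[0,0,0.71],0.9],[[-0.089,-0.111,0.003],[-0.005,0.004,0.82],0.9],[[-0.089,-0.111,0.003],[-0.005,0.004,0.86],0.9]]}}

```text
time_s: 46.3
tcp_pos: [0.4735, -0.1693, 0.2499]
ee_rot: [0.728, 0.686, -0.0, 0.0]
contact_force: [0.5, 0.1, -3.3]
grip_width: 0.0151
```

{"name": "arm_command", "arguments": {"series": [[[0,0,0],[0,0,0],0.9],[[0,0,0.02],[0,0,0],0.9],[[0,0,0.045],[0,0,0],0.9],[[0,0,0.07],[0,0,0],0.9],[[0,0,0.08],[0,0,0],0.9],[[0,0,0.08],[0,0,0],0.9]]}}

```text
time_s: 47.05
tcp_pos: [0.4728, -0.1691, 0.1694]
ee_rot: [0.728, 0.686, -0.001, -0.001]
contact_force: [-0.1, -1.2, -3.2]
grip_width: 0.0148
```

Run:
```python
from h import *
st(); go((.4746,-.168,.17),86.9); go((.4746,-.168,.1185),86.9); s=viewer.get_image("scene"); crop(s,210,80,370,260,4,"g3.png");t=viewer.get_image("top"); crop(t,300,200,420,310,6,"g4.png")
```

```text
t 47.05 tcp [ 0.4728 -0.1691  0.1694] yaw 86.6 z [-0.002  0.    -1.   ] F [-0.1 -1.2 -3.2] w 0.0148 q [ 0.52  0.19 -0.29  1.99  0.07  0.97  0.15]
shift [ 0.0012  0.0017 -0.0006] rot [-0.002 -0.    -0.005] deg 0.3 rows 0.0
shift [0.0012 0.0018 0.0509] rot [-0.002 -0.    -0.005] deg 0.3 rows 0.8
```

View pics/g3.png

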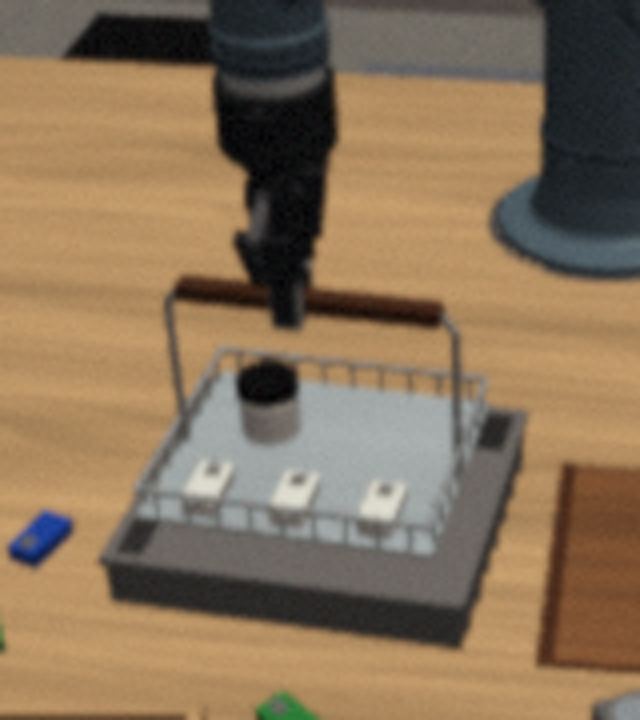

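View pics/g4.png

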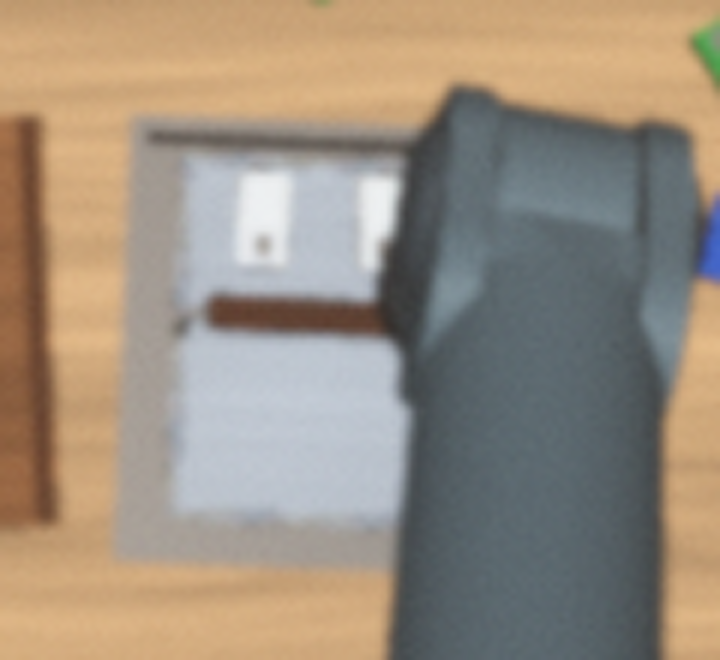

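Run:
```python
from h import *
t=viewer.get_image("top"); s=viewer.get_image("scene")
C=lambda x,y:cp(x,y,300,200,6); z=.1694+.0112-.123+.003
print(z,[onz(t,*C(*a),z).round(4) for a in((183,158),(172,512))])
S=lambda x,y:cp(x,y,210,80,4)
print("rim scene",[onz(s,*S(*a),z+.021).round(4) for a in((222,350),(486,380),(437,528),(138,495))])
print("crate scene",[onz(s,*S(*a),.04).round(4) for a in((525,412),(462,612),(103,565))])
```

```text
0.06059999999999999 [array([ 0.5692, -0.0623,  0.0606]), array([ 0.3919, -0.0538,  0.0606])]
rim scene [array([ 0.3869, -0.2497,  0.0816]), array([ 0.399 , -0.0496,  0.0816]), array([ 0.5725, -0.0551,  0.0816]), array([ 0.5668, -0.2575,  0.0816])]
crate scene [array([ 0.3756, -0.0241,  0.04  ]), array([ 0.6041, -0.0342,  0.04  ]), array([ 0.5928, -0.2791,  0.04  ])]
```

{"name": "arm_command", "arguments": {"series": [[[0.002,0.002,0.01],[0,0,0],0.9],[[0.002,0.002,0.02],[0,0,0],0.9],[[0.002,0.002,0.03],[0,0,0],0.9],[[0.002,0.002,0.038],[0,0,0],0.9],[[0.002,0.002,0.044],[0,0,0],0.9],[[0.002,0.002,0.049],[0,0,0],0.9],[[0.002,0.002,0.051],[0,0,0],0.9],[[0.002,0.002,0.051],[0,0,0],0.9]]}}

```text
time_s: 48.25
tcp_pos: [0.4768, -0.1679, 0.1206]
ee_rot: [0.728, 0.686, 0.0, 0.001]
contact_force: [-0.2, 0.6, -0.3]
grip_width: 0.0148
```

Run:
```python
from h import *
st(); s=viewer.get_image("scene"); crop(s,210,80,370,260,4,"g5.png")
```

```text
t 48.25 tcp [ 0.4768 -0.1679  0.1206] yaw 86.6 z [ 0.002 -0.001 -1.   ] F [-0.2  0.6 -0.3] w 0.0148 q [ 0.51  0.26 -0.28  2.03  0.1   0.86  0.11]
```

View pics/g5.png

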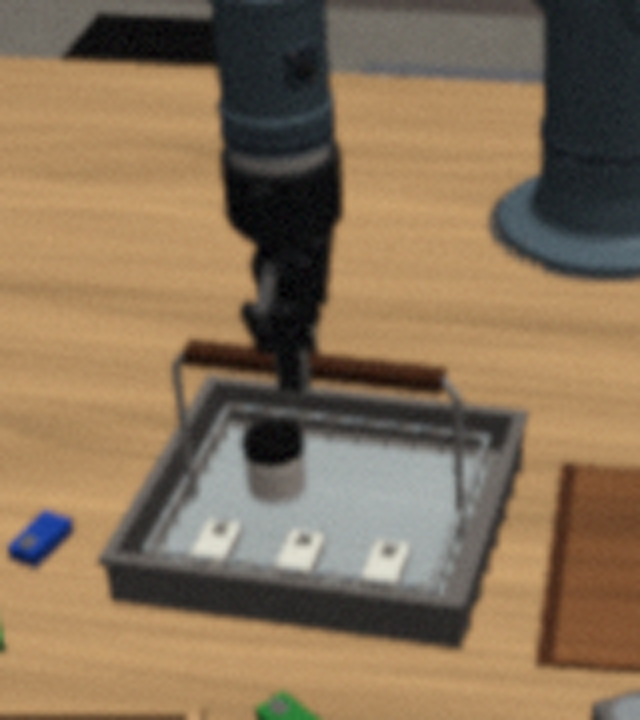

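{"name": "arm_command", "arguments": {"series": [[[0,0,0.001],[0,0,0],0.9],[[0,0,0.001],[0,0,0],0.6],[[0,0,0.001],[0,0,0],0.3],[[0,0,0.001],[0,0,0],0.1],[[0,0,0.001],[0,0,0],-0.1],[[0,0,0.001],[0,0,0],-0.1],[[0,0,0.001],[0,0,0],-0.1]]}}

```text
time_s: 49.18
tcp_pos: [0.4769, -0.1679, 0.1196]
ee_rot: [0.728, 0.686, 0.0, 0.001]
contact_force: [0.4, 0.5, 0.0]
grip_width: 0.0469
```

{"name": "arm_command", "arguments": {"series": [[[0,0,-0.02],[0,0,0],-0.1],[[0,0,-0.05],[0,0,0],-0.1],[[0,0,-0.1],[0,0,0],-0.1],[[0,0,-0.15],[0,0,0],-0.1],[[0,0,-0.18],[0,0,0],-0.1],[[0,0,-0.18],[0,0,0],-0.1]]}}

```text
time_s: 49.92
tcp_pos: [0.4784, -0.1681, 0.3029]
ee_rot: [0.728, 0.686, 0.002, 0.005]
contact_force: [0.2, 0.6, -0.3]
grip_width: 0.0469
```

Run:
```python
from h import *
st(); go((.45,-.25+.7,.30),86.6); s=viewer.get_image("scene"); cv2.imwrite("pics/z1.png",s["frame"][:,:,::-1]); t=viewer.get_image("top"); cv2.imwrite("pics/z2.png",t["frame"][:,:,::-1])
```

```text
t 49.92 tcp [ 0.4784 -0.1681  0.3029] yaw 86.6 z [ 0.009 -0.004 -1.   ] F [ 0.2  0.6 -0.3] w 0.0469 q [ 0.54  0.06 -0.29  1.84  0.02  1.23  0.18]
shift [ 6.154e-01 -6.500e-02  2.000e-04] rot [0.009 0.003 0.   ] deg 0.6 rows 9.9
```

View pics/z1.png

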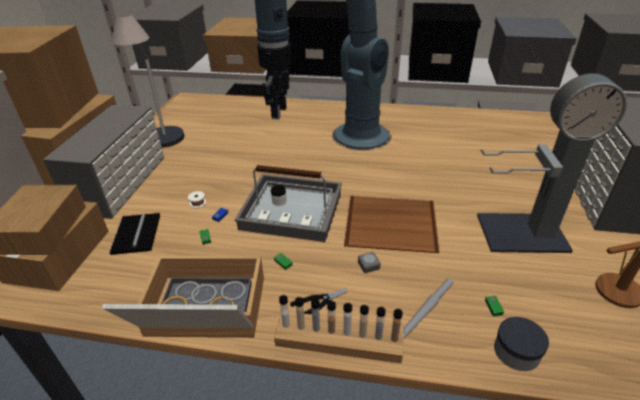

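View pics/z2.png

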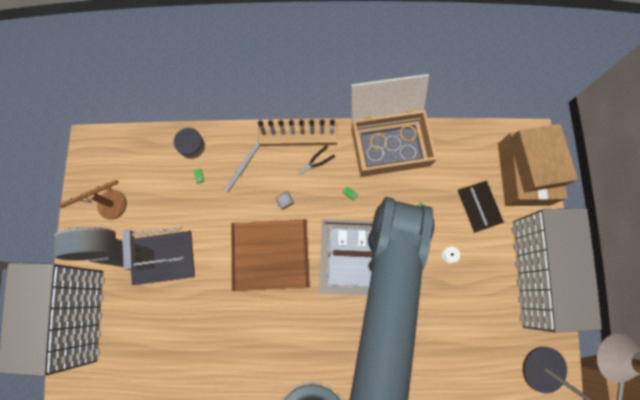

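```bash
python3 -c "
from rig import sign_off
print(sign_off())"
```

```text
the job is handed in; nothing more can be done
None
```

The basket, with all four bead items in it, now stands in the grey reorder crate. On the scale the needle stopped short of the heavy mark. I signed off at about 50 s of the 208 s allowed.

- **Gathering:** I found one bead jar and three white flip-top boxes, and left the blue and green look-alikes alone. The jar went on one side of the handle and the boxes on the other. While I was placing the last box the jar was knocked about 4 cm along the bar inside the basket. It stayed upright and the left-right balance held, so I left it there and gripped the bar off-centre instead.
- **Weighing:** I lowered the basket slowly onto both prongs, let go and backed the gripper clear. It hung level. Two pictures 2 s apart showed no needle movement, with the needle just before twelve o'clock and the mark at about one o'clock. The wrist force while carrying read about 3.2 N (roughly 325 g), which agrees.
- **Final check:** The last pictures show the basket flat inside the crate with the jar and all three boxes in it. The spool, tape measure and pliers look undisturbed, and the gripper is clear above. The arm hides part of the crate in the top view, so I confirmed the contents from the scene camera only.

The two cameras disagreed by about 5 mm on positions, within the clearances. No check failed.

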